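# Line up worn parts at the scrap chute and hold its hatch balanced

## Task

Get the worn parts ready at the scrap chute: with its hatch shut, set the cracked bearing cap and the bent split collar flat on the loading sill beside the worn pillow block, the three side by side in one straight row along the sill, the cap lying the same way as the pillow block, and let go of them. Then, as the hatch has no stay, swing it up smoothly by its grab bar to the point where it balances on its hinge, never letting it slam or go over backwards, and finish still gripping the bar, holding the hatch steady at that balance point so that I can slide the parts in. Leave the pillow block, cup and grease tin where they are.

Things in the scene. Friction and masses are not known exactly. Their poses are not given: they have to be found in the camera images.
- sill (a point): Centre of the top of the chute's fixed loading sill: a level galvanized shelf 140 mm above the bench, 142 mm deep (x) by 280 mm wide (y), with 8 mm upstands along its two y ends; its +x edge meets the shut hatch, flush. x: level, down the chute, away from the robot, square to the hinge; y: along the sill and the row; z up. The chute's place and yaw differ each time.
- pillow_center (a point): Centre (32 mm above its foot) of the worn grey cast-iron pillow block, loose on the sill, anywhere along it: foot 127 mm long (its x, about along the sill's x) by 38 mm wide (y), round housing 64 mm tall in the middle, ends under 20 mm tall; 0.7 kg. It marks the row: cap and collar go beside it, on either side. Do not move it.
- cap_center (a point): Centre (half-way up, 19 mm above its foot) of the cracked bearing cap, loose on the bench: dark cast-iron half-round saddle, arch up, 38 mm tall, 112 mm long (x) over two 14 mm tall bolt ears, 34 mm thick (y) between flat faces: the grip. At its middle it is solid from 16 to 36 mm above the foot, over a 32 mm wide tunnel. About 0.5 kg; z up.
- collar_center (a point): Centre (half-way up, 10 mm above its underside) of the bent split collar, loose, flat on the bench: bright steel ring 50 mm outside, 30 mm bore, 20 mm high, its split on its +x side, where one end is sprung out by 3 mm; across its y it is a 50 to 52 mm grip. About 0.2 kg; z up.
- hatch (a joint): Angle of the chute's hatch in rad: 0 shut and level, growing as the edge near the robot swings up and over, away from the robot; 1.57 upright, 2.6 its stop lying over backwards. A 0.74 kg galvanized plate, 155 mm long by 258 mm wide, that swings freely: it balances at 1.53, just short of upright, falls shut below that and over backwards beyond.
- hatch_handle (a point): Middle of the hatch's grab bar: round dark steel, 10 mm thick, 120 mm long between two posts, parallel to the hinge, 40 mm off the plate's outer face and 29 mm in from its free edge. The bar can turn between the fingers. Axes turn with the hatch: shut, x is down the chute, y along the bar, z up. With the hatch up the bar is on the plate's far side from the robot.
- hatch_hinge (a point): Middle of the hinge axis at the hatch's far edge, 142 mm above the bench, 227 mm down the chute from the sill's centre; axes as the sill's, the hinge runs along y. At hatch angle a the grab bar's middle lies at x = -127 cos a + 40 sin a, z = 127 sin a + 40 cos a (mm) from here.
- cup: White enamel tin cup with a handle, 80 mm across and 75 mm tall, loose, origin at the centre of its underside. Leave it alone.
- tin: Round green grease tin with a steel lid, 86 mm across and 91 mm tall, loose, origin at the centre of its underside. Leave it alone.
Things that resemble listed ones, but are neither listed nor needed, are in the scene too. Of the things like the part that bears collar_center, leave any that is purple or yellow; of the rest the larger one is meant.

How it is judged:
By the outcome, as a careful person would: the job done as asked, in the order asked, and still so for the second after the job is handed in, while the arm keeps its last pose, push and grip.
It also fails if it takes over 72 s, if anything falls off the work surface, if the arm or the gripper's body presses on something with over 40 N, if the wrist force passes 120 N, or if a joint passes its speed limit or range.

## Robot

A 7-joint arm with a two-finger parallel gripper is mounted at the origin on the work surface. World frame = base frame: x ahead of the robot, y to its left, z up, the work surface at z = 0. Lengths are in m, angles in degrees, forces in N, time in s.
With the tool pointing down it reaches from about 0.425 to 0.875 m from the base axis. Payload 9.9 kg.
Tool frame: the origin (TCP) lies between the finger pads; the fingertips stand 25 mm ahead of it and the grasp point (between the pads) lies 6 mm ahead of it (manip.tcp_to_tips is the distance from the TCP to the fingertips, in m); x points along the fingers, y is the direction in which the jaws open and shut, and the axes are right-handed (so a half turn about x gives the same grasp; the last joint's range is limited). The gripper opens to 85 mm and grips with 20 to 120 N. Pads are 22 mm wide; open, the fingers measure 114 mm over their backs; the gripper's body (76 mm by 85 mm) begins 54 mm behind the grasp point. The pads swing forward as they close: fully open they stand 13 mm farther back than shut.
Start: joints at [-67.884, 32.985, 1.427, 82.34, -0.859, 64.687, -3.237], TCP at [0.306, 0.602, 0.233] pointing down, gripper open.
Joint ranges: [-157.87, 157.87], [-19.46, 123.44], [-87.15, 90], [11.01, 140.99], [-62.26, 242.26], [9.8, 113.94], [-161.44, 161.44]. Speed limits (degrees/s): [127.2, 127.2, 172.46, 172.46, 180, 180, 180].

## Interface

Orientations are given as a 3x3 rotation matrix whose columns are the frame's x, y, z axes.
In Python, from cell import manip gives the robot as it stands.
- The arm moves only by the tool drive_tool, never from a script. Its argument "series" is a list of rows, each an object with "travel": the shift along the tool's x, y, z in cm, a list of three; "turn": the turn, a rotation vector about the tool's x, y, z in degrees, a list of three; "fingers": the finger opening in cm, from 0 to 8.54. A call has 1 to 5 rows; each row is the pose to reach, as a shift and turn from the pose commanded when the call began, along the tool's axes at that moment; what a row does not reach only later rows make up. A row lasts 1/10 s, in which the tool goes at most 50 mm and 8.59 degrees, less where a joint would pass 70% of its speed; a pose out of reach is approached as far as the arm can. A call with a gripper value outside its range is refused whole. The fingers move at their own pace and stop on an object; "squeeze" is the grip in N (left out, the last holds). Time passes only in rows, so rows that repeat a pose let the fingers close. It gives the time, the measured TCP pose, the force and the opening at its end, in the units of the state.
- manip.state(): the state, without advancing time (a new reading comes with each control period).
- manip.grab_frame(name): name is "side" or "top"; returns a dict with "color" (420x560x3 uint8, blue, green, red), "z_map" (420x560 float32, m along the optical axis (not along the pixel's ray), 0 where there is no reading), "intrinsics" (3x3 intrinsics, pixels), "rvec" (rotation vector, rad) and "tvec" (3), from world to camera coordinates, as OpenCV has them. Camera axes: x right, y down, z forward; pixel columns grow to the right and rows downward; lengths in m; the calibration is good to about 2 mm. A picture is of the moment at which its call begins.
- manip.close_job(): hands the job in, once; it reports no verdict.
Trained networks look in a picture, given as the dict that the camera call returned (one of the last four; its "shot" number tells which), for a name from the list of things; names that differ only in an ending like _2 or _b are one class to them, and where a whole thing is asked for, a point or a joint stands for the part that bears it (a point fixed in the world has none). Each returns a list of dicts, best first, with "score" (0 to 1); they miss things now and then, are a little off and sometimes report something else, mostly with a low value. They report only what shows in the picture. A call takes as long as a camera call. They do not tell look-alikes from the thing itself.
- manip.look_for(picture, name): "centre" ([x, y, z] in m, in world coordinates, good to about 4 mm: the middle of the surface that is visible of it).
The state is a dict: "clock": time; "qpos": joint angles; "joint_velocities": joint speeds; "joint_torque": joint torques, N m; "tcp_pos": TCP position; "eef_rot": TCP orientation; "force": force on the tool from outside, world axes, zero at the start; "torque": the same for the moment, N m; "finger_gap": finger opening in m.
Only numpy, scipy, OpenCV 4.12 (cv2) and the standard library are available. Lean on these libraries where they do the work, as an engineer would, in place of code of your own. Each camera call takes 0.05 s, during which the arm holds its last target.

## Working session

There is one attempt and no reset: what is moved stays moved. The work goes in short steps, Python scripts to look and compute and a tool call to move; the robot and the scene stay as the last step left them, time stands still between calls to the robot, and variables do not carry over. Pictures are saved under pics/ and viewed, and the job is handed in when it is done.

Besides the shell and the picture viewer there is one more tool, called after ">>>" by a JSON object that holds its "api" and its "payload". drive_tool: Moves the arm, as the interface text tells. Its arguments: {"type":"object","properties":{"series":{"type":"array","items":{"type":"object","properties":{"travel":{"type":"array","items":{"type":"number"}},"turn":{"type":"array","items":{"type":"number"}},"fingers":{"type":"number"}}}},"squeeze":{"type":"number"}},"required":["series"]}

```bash
ls; mkdir -p pics
python3 - <<'E'
from cell import manip
import cv2,numpy as np,pickle
print(manip.state())
for n in("side","top"):
    f=manip.grab_frame(n); cv2.imwrite(f"pics/{n}0.png",f["color"]); pickle.dump(f,open(f"{n}0.pkl","wb"))
    print(n,f["intrinsics"],f["rvec"],f["tvec"])
    for k in["pillow_center","cap_center","collar_center","hatch_handle","hatch","cup","tin"]:
        print(k,[(np.round(d["centre"],3).tolist(),round(d["score"],2)) for d in manip.look_for(f,k)])
print(manip.state()["clock"])
E
```

```text
pics
{'clock': 0.0, 'qpos': array([-67.88301453,  33.03253504,   1.4215669 ,  82.3877439 ,
        -0.85996735,  64.68852627,  -3.23621054]), 'joint_velocities': array([ 0.0749905 , -0.00263134,  0.04360673, -0.04468968,  0.04922764,
       -0.06808777,  0.02807431]), 'joint_torque': array([-4.32302113e-04, -7.65767741e+01,  2.25136377e+00, -2.85985565e+01,
        1.55143737e-02,  1.24224686e-02, -4.43020826e-05]), 'tcp_pos': array([0.30534685, 0.60145177, 0.23183533]), 'eef_rot': array([[-7.19206119e-04,  4.52653202e-01,  8.91686358e-01],
       [-1.55715051e-03,  8.91685001e-01, -4.52653769e-01],
       [-9.99998529e-01, -1.71404122e-03,  6.35438528e-05]]), 'force': array([-0.15204105,  0.99075087, -0.02922386]), 'torque': array([-0.01433588, -0.010206  ,  0.01161287]), 'finger_gap': 0.08535006351992654}
side [[524.19735908   0.         282.13810069]
 [  0.         524.19735908 212.33597465]
 [  0.           0.           1.        ]] [ 2.13826006 -0.84874675  0.39869273] [-0.36723463  0.36034553  1.14279202]
pillow_center [([0.43, -0.093, 0.172], 0.77)]
cap_center [([0.4, 0.331, 0
[... 232 characters left out ...]
 0.089], 0.83)]
top [[475.83535472   0.         280.1994889 ]
 [  0.         475.83535472 207.62862879]
 [  0.           0.           1.        ]] [ 2.10512519 -2.1320252   0.20673758] [0.05905731 0.53302512 1.06215037]
pillow_center [([0.438, -0.075, 0.174], 0.91)]
cap_center [([0.403, 0.346, 0.02], 0.65)]
collar_center [([0.495, 0.245, 0.017], 0.67), ([0.647, 0.255, 0.009], 0.65), ([0.589, 0.428, 0.013], 0.59), ([0.58, 0.33, 0.019], 0.55), ([0.403, 0.346, 0.02], 0.41)]
hatch_handle [([0.588, -0.014, 0.143], 0.79)]
hatch [([0.591, -0.011, 0.142], 0.64), ([0.578, 0.334, 0.016], 0.41)]
cup [([0.576, -0.376, 0.041], 0.77)]
tin [([0.403, -0.343, 0.087], 0.86), ([0.579, 0.332, 0.021], 0.21)]
0.8
```

View pics/side0.png

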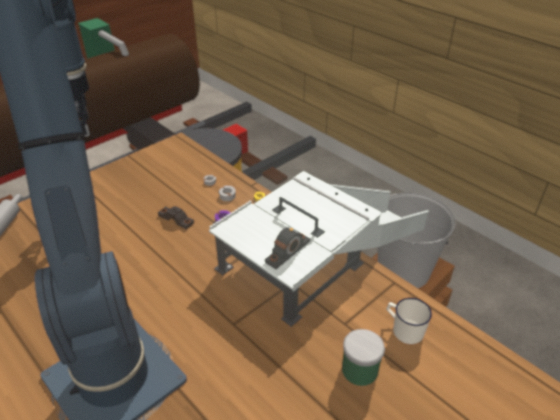

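View pics/top0.png

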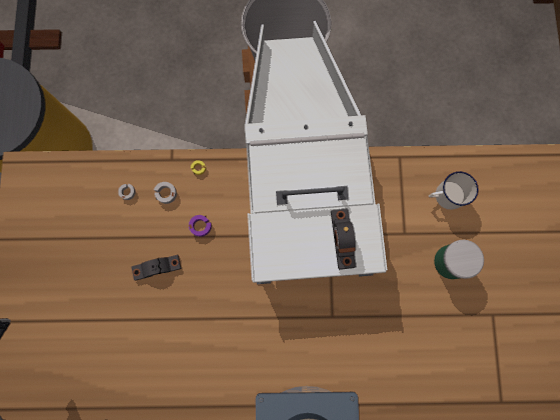

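Top view: collar candidates are the large silver ring (165,192), small silver ring (126,191), yellow (198,167) and purple (200,226). By the description it is the large silver ring. The cap is at (157,267), the pillow block at (344,238), and the bar is at (312,195).

```bash
cat > h.py <<'E'
import cv2,numpy as np,pickle
def load(n): return pickle.load(open(n+".pkl","rb"))
def pose(f):
    R,_=cv2.Rodrigues(np.array(f["rvec"],float)); return R,np.array(f["tvec"],float).ravel()
def cloud(f):
    K=f["intrinsics"];z=f["z_map"].astype(float);v,u=np.mgrid[:z.shape[0],:z.shape[1]]
    p=np.stack([(u-K[0,2])*z/K[0,0],(v-K[1,2])*z/K[1,1],z],-1)
    R,t=pose(f); w=(p-t)@R; w[z<=0]=np.nan; return w
def proj(f,P):
    return cv2.projectPoints(np.array(P,float).reshape(-1,1,3),np.array(f["rvec"],float),np.array(f["tvec"],float),f["intrinsics"],None)[0].reshape(-1,2)
def ray(f,uv,z):
    K=f["intrinsics"];R,t=pose(f);d=R.T@np.array([(uv[0]-K[0,2])/K[0,0],(uv[1]-K[1,2])/K[1,1],1]);c=-R.T@t
    return c+d*(z-c[2])/d[2]
def crop(f,u0,v0,u1,v1,name,s=6):
    c=f["color"][v0:v1,u0:u1]; cv2.imwrite(name,cv2.resize(c,None,fx=s,fy=s,interpolation=cv2.INTER_CUBIC))
E
python3 - <<'E'
from h import *
f=load("top0");s=load("side0")
crop(f,115,150,215,285,"pics/c1.png",4)
crop(f,240,110,400,290,"pics/c2.png",3)
crop(s,200,170,380,290,"pics/c3.png",4)
W=cloud(f);
for uv in[(165,183),(157,267),(344,238),(312,195),(290,240),(312,165)]: print(uv,W[uv[1],uv[0]])
m=(W[...,2]>.135)&(W[...,2]<.146)
for nm,ff in(("top",f),("side",s)):
    W=cloud(ff);x,y,z=W[...,0],W[...,1],W[...,2]
    for a,reg in(("bench",(abs(z)<.02)&(x>.3)&(x<.8)),("sill",(abs(z-.14)<.01)&(x>.36)&(x<.5)&(y<.1)&(y>0)&1)):
        reg=reg.astype(bool);print(nm,a,reg.sum(),np.median(z[reg]),z[reg].std())
E
```

```text
(165, 183) [0.60437736 0.3317141  0.02201758]
(157, 267) [0.40031902 0.34034942 0.03427295]
(344, 238) [ 0.44053991 -0.07395701  0.20336855]
(312, 195) [ 0.54268976 -0.01663987  0.14300291]
(290, 240) [0.44603984 0.03238597 0.13962959]
(312, 165) [ 0.61039644 -0.01847994  0.14120078]
top bench 70804 0.00010545369122830504 0.0029305100301430667
top sill 3014 0.14007181104157346 0.0018335532795759964
side bench 44089 -0.00023626412231512195 0.003303564121075926
side sill 1497 0.1395372816534216 0.0018364360496677364
```

View pics/c1.png

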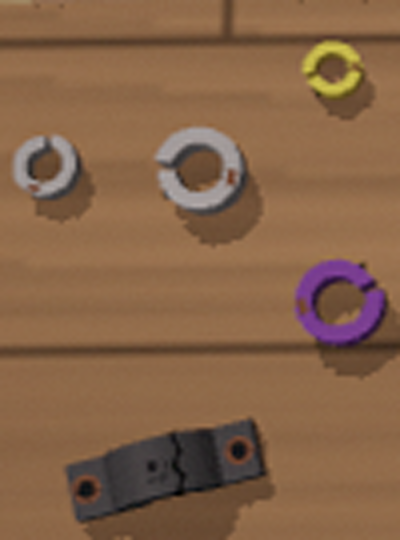

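View pics/c2.png

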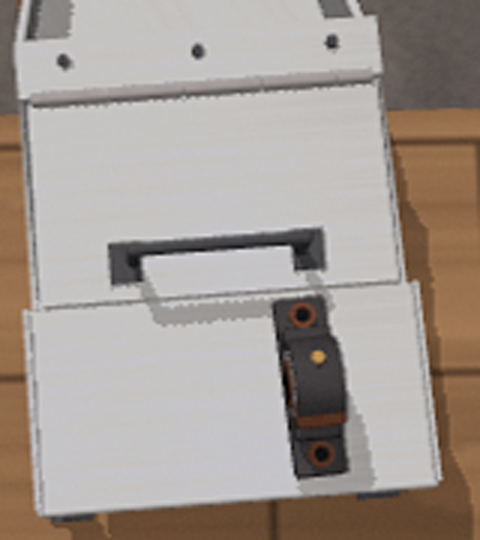

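View pics/c3.png

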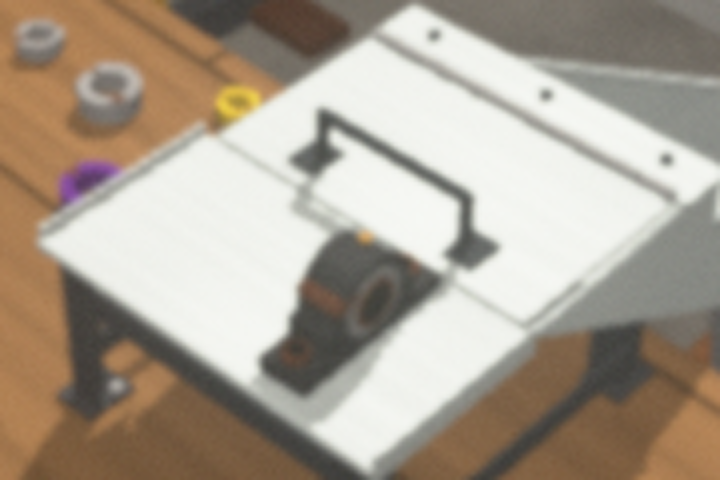

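```bash
cat > fit.py <<'E'
from h import *
from scipy.optimize import least_squares
f=load("top0");s=load("side0")
def T(p,L): c,si=np.cos(p[2]),np.sin(p[2]); L=np.array(L,float); return np.c_[p[0]+c*L[:,0]-si*L[:,1],p[1]+si*L[:,0]+c*L[:,1],L[:,2]]
def fit(L,uv,p0):
    r=least_squares(lambda p:(proj(f,T(p,L))-uv).ravel(),p0);return r.x,np.round(r.fun.reshape(-1,2),1).tolist()
o=lambda a,u,v,s:np.array(a)/s+[u,v]
cL=[[-.071,.140,.148],[-.071,-.140,.148],[.071,.140,.148],[.071,-.140,.148],[.227,.129,.145],[.227,-.129,.145]]
c,r=fit(cL,o([[38,514],[440,482],[23,312],[417,284],[33,102],[380,80]],240,110,3),[.43,0,0]);print("chute",c,r)
pL=[[.0635,.019,.156],[.0635,-.019,.156],[-.0635,-.019,.156],[-.0635,.019,.156]]
p,r=fit(pL,o([[272,303],[325,296],[349,470],[295,477]],240,110,3),[.44,-.07,0]);print("pillow",p,r)
kL=[[.056,-.017,.014],[.056,.017,.014],[-.056,.017,.014],[-.056,-.017,.014]]
k,r=fit(kL,o([[80,521],[66,465],[252,420],[267,472]],115,150,4)[[1,0,3,2]] if 0 else o([[66,465],[80,521],[267,472],[252,420]],115,150,4),[.4,.34,1.57]);print("cap",k,r)
W=cloud(f);x,y,z=W[...,0],W[...,1],W[...,2]
m=(z>.014)&(x>.54)&(x<.63)&(y>.28)&(y<.37)
pts=np.c_[x[m],y[m]].astype(np.float32);print("collar depth",cv2.minEnclosingCircle(pts),cv2.fitEllipse(cv2.convexHull(pts)))
m=((z>.008)&(x>.34)&(x<.46)&(y>.27)&(y<.42));pts=np.c_[x[m],y[m]].astype(np.float32);print("cap d",cv2.minAreaRect(pts))
m=((z>.1475)&(x>.34)&(x<.51)&(y>-.12)&(y<-.03));pts=np.c_[x[m],y[m]].astype(np.float32);print("pil d",cv2.minAreaRect(pts))
# handle
m=((z>.165)&(x>.48)&(x<.6)&(y>-.12)&(y<.1));print("handle pts",m.sum(),W[m][:, :].mean(0) if m.any() else 0)
a=np.array(c);Rz=np.array([[np.cos(a[2]),-np.sin(a[2])],[np.sin(a[2]),np.cos(a[2])]])
print("pillow in sill",Rz.T@(p[:2]-a[:2]),np.degrees(p[2]-a[2]), "bar",a[:2]+Rz@[.1,0],"hinge",a[:2]+Rz@[.227,0])
img=[f["color"].copy(),s["color"].copy()]
for i,ff in enumerate((f,s)):
  im=cv2.resize(img[i],None,fx=1,fy=1)
  big=cv2.resize(im,None,fx=3,fy=3,interpolation=cv2.INTER_CUBIC)
  def dot(P,col):
    for q in proj(ff,P): cv2.circle(big,tuple(int(v) for v in np.round(q*3+1)),2,col,-1)
  dot(T(c,cL),(0,0,255));dot(T(p,pL),(0,255,0));dot(T(k,kL),(255,0,0))
  dot(T(c,[[.1,q,.182] for q in(-.06,0,.06)]),(255,0,255))
  t=np.linspace(0,6.28,24);dot(np.c_[.5795+.025*np.cos(t),.3315+.025*np.sin(t),.02+0*t],(0,255,255))
  u0,v0,u1,v1=((115,100,400,290),(150,160,400,310))[i]
  cv2.imwrite(f"pics/ov{i}.png",cv2.resize(big[v0*3:v1*3,u0*3:u1*3],None,fx=.93,fy=.93))
E
python3 fit.py
```

```text
chute [ 0.43948063 -0.02404494  0.05626763] [[-0.2, -0.5], [0.2, 0.8], [1.0, -0.3], [0.4, 0.1], [-1.2, 0.1], [-0.2, -0.3]]
pillow [ 0.44581008 -0.07898228  0.09654822] [[-0.2, -1.2], [-0.1, -0.8], [0.3, 1.1], [0.0, 0.8]]
cap [0.4010365  0.34647707 1.81223164] [[0.5, 0.1], [-0.2, 0.1], [-0.5, 0.4], [0.2, -0.6]]
collar depth ((0.5840668082237244, 0.33377358317375183), 0.027065517380833626) ((0.583997368812561, 0.3328116536140442), (0.04902537912130356, 0.053046662360429764), 140.08990478515625)
cap d ((0.3876587152481079, 0.34590139985084534), (0.06350066512823105, 0.1137651577591896), 13.233771324157715)
pil d ((0.4473864436149597, -0.07908026874065399), (0.12697488069534302, 0.03802846372127533), 5.361863136291504)
handle pts 353 [ 0.53401923 -0.02495464  0.18314496]
pillow in sill [ 0.00322988 -0.05520635] 2.3079076099162568 bar [ 0.53932237 -0.01842115] hinge [ 0.66612137 -0.01127893]
```

View pics/ov0.png

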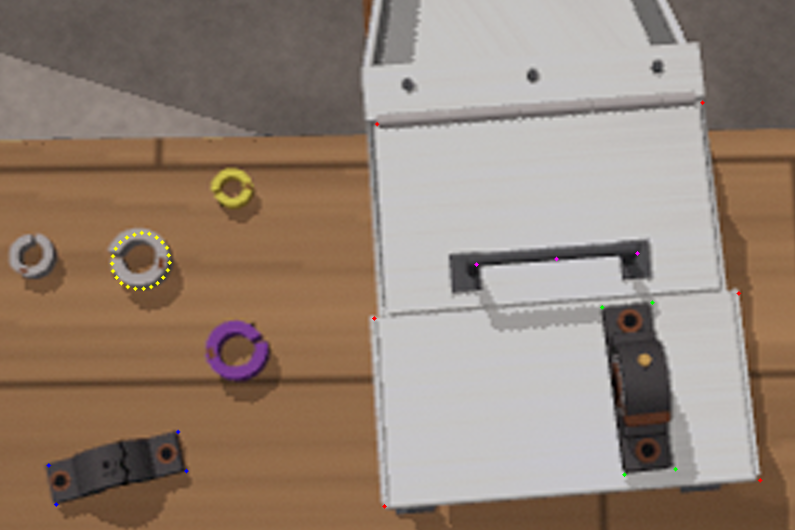

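View pics/ov1.png

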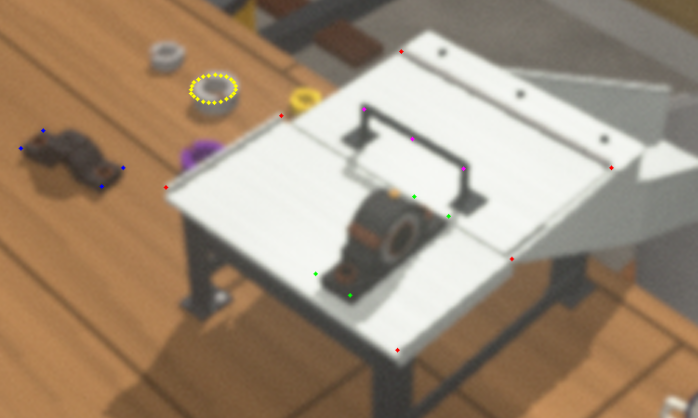

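```bash
cat > go.py <<'E'
import sys,numpy as np
from scipy.spatial.transform import Rotation as Ro
from cell import manip
def go(x,y,z,yaw):
    s=manip.state();R=s["eef_rot"];a=np.radians(yaw)
    X=np.array([0,0,-1.]);Y=np.array([np.cos(a),np.sin(a),0]);Z=np.cross(X,Y);Rt=np.c_[X,Y,Z]
    tr=R.T@(np.array([x,y,z])-s["tcp_pos"])*100
    rv=Ro.from_matrix(R.T@Rt).as_rotvec(degrees=True)
    print("t",round(s["clock"],2),"pos",np.round(s["tcp_pos"],4),"yaw",round(np.degrees(np.arctan2(R[1,1],R[0,1])),2),"F",np.round(s["force"],1),"gap",round(s["finger_gap"],4),"q7",np.round(s["qpos"],0).tolist())
    print("travel",np.round(tr,2).tolist(),"turn",np.round(rv,2).tolist())
if __name__=="__main__": go(*map(float,sys.argv[1:5]))
E
python3 go.py .401 .346 .12 13.5; python3 -c "from cell import manip;print(manip.tcp_to_tips)"
```

```text
t 0.8 pos [0.3056 0.6019 0.2327] yaw 63.08 F [1.3 0.3 0.1] gap 0.0853 q7 [-68.0, 33.0, 1.0, 82.0, -1.0, 65.0, -3.0]
travel [11.27, -18.49, 20.09] turn [49.58, 0.0, 0.0]
0.025
```

>>> {"api": "drive_tool", "payload": {"series": [{"travel": [1.5, -3.2, 3.4], "turn": [8.3, 0, 0], "fingers": 7.0}, {"travel": [3.5, -6.4, 6.8], "turn": [16.6, 0, 0], "fingers": 7.0}, {"travel": [5.5, -9.6, 10.2], "turn": [24.9, 0, 0], "fingers": 7.0}, {"travel": [7.5, -12.8, 13.6], "turn": [33.2, 0, 0], "fingers": 7.0}, {"travel": [9.5, -16, 17], "turn": [41.5, 0, 0], "fingers": 7.0}]}}

```text
clock: 1.3
tcp_pos: [0.3842, 0.3834, 0.1387]
eef_rot: [[0.001, 0.932, 0.362], [0.001, 0.362, -0.932], [-1.0, 0.001, -0.0]]
force: [1.0, 0.3, -0.1]
finger_gap: 0.0704
```

```bash
python3 go.py .401 .346 .08 13.5; python3 -c "from cell import manip;print(manip.tcp_to_tips)"
```

```text
t 1.3 pos [0.3842 0.3834 0.1387] yaw 21.25 F [ 1.   0.3 -0.1] gap 0.0704 q7 [-58.0, 28.0, 12.0, 110.0, -8.0, 43.0, -20.0]
travel [5.87, 0.2, 4.09] turn [7.75, -0.02, -0.06]
0.025
```

>>> {"api": "drive_tool", "payload": {"series": [{"travel": [2.9, 0.1, 2.0], "turn": [7.7, 0, 0], "fingers": 7.0}, {"travel": [5.8, 0.2, 4.1], "turn": [7.7, 0, 0], "fingers": 7.0}, {"travel": [5.8, 0.2, 4.1], "turn": [7.7, 0, 0], "fingers": 7.0}]}}

```text
clock: 1.6
tcp_pos: [0.4006, 0.3433, 0.0783]
eef_rot: [[-0.003, 0.972, 0.236], [-0.005, 0.236, -0.972], [-1.0, -0.004, 0.004]]
force: [-0.8, 0.6, -0.9]
finger_gap: 0.07
```

```bash
cat > snap.py <<'E'
import sys,pickle
from h import *
from cell import manip
n,tag=sys.argv[1:3];f=manip.grab_frame(n);pickle.dump(f,open(tag+".pkl","wb"))
u0,v0,u1,v1,s=map(int,sys.argv[3:8]);crop(f,u0,v0,u1,v1,f"pics/{tag}.png",s)
E
python3 go.py .401 .346 .028 13.5; python3 snap.py side s1 120 150 260 260 5;python3 snap.py top t1 110 210 220 310 5
```

```text
t 1.6 pos [0.4006 0.3433 0.0783] yaw 13.65 F [-0.8  0.6 -0.9] gap 0.07 q7 [-54.0, 33.0, 12.0, 115.0, -12.0, 34.0, -20.0]
travel [5.03, 0.12, -0.27] turn [0.15, 0.25, 0.23]
```

View pics/s1.png

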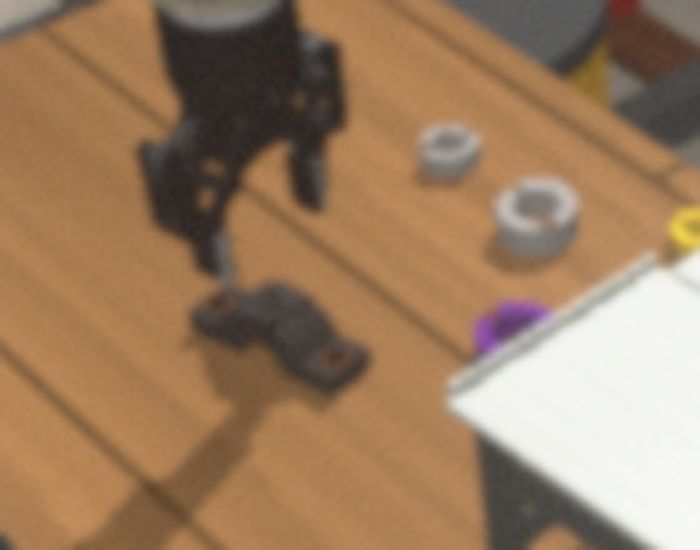

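View pics/t1.png

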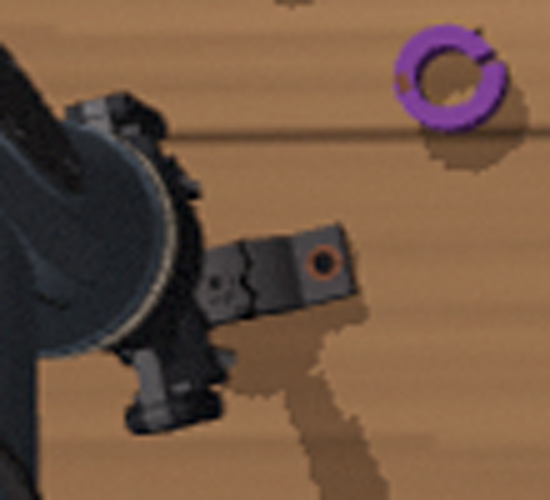

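Run:
```python
from h import *
f=load("s1");t=load("t1")
P=[[.4006-.034,.3433-.008,.056],[.4006+.034,.3433+.008,.056],[.401,.346,.038],[.401-.0133,.346+.0545,.014],[.401+.0133,.346-.0545,.014]]
print((proj(f,P)-[120,150])*5);print((proj(t,P)-[110,210])*5)
```

```text
[[227.52279933 310.16197295]
 [310.38864698 246.17705829]
 [271.53417391 299.26103257]
 [205.76141794 297.42010113]
 [350.13762998 365.07311395]]
[[231.0740493  356.22602441]
 [201.82177157 206.79341926]
 [220.80168534 283.10282434]
 [117.56929646 316.5530043 ]
 [350.03477324 257.12054557]]
```

>>> {"api": "drive_tool", "payload": {"series": [{"travel": [2.5, 0.1, -0.27], "turn": [0, 0.2, 0.2], "fingers": 6.0}, {"travel": [5.0, 0.1, -0.27], "turn": [0, 0.2, 0.2], "fingers": 5.5}, {"travel": [5.0, 0.1, -0.27], "turn": [0, 0.2, 0.2], "fingers": 5.0}]}}

```text
clock: 2.0
tcp_pos: [0.3997, 0.3515, 0.0299]
eef_rot: [[0.001, 0.97, 0.242], [0.004, 0.242, -0.97], [-1.0, 0.001, -0.003]]
force: [-0.8, -0.1, 1.0]
finger_gap: 0.0497
```

```bash
python3 go.py .401 .346 .028 13.5; python3 snap.py side s2 120 150 260 260 5
```

```text
t 2.0 pos [0.3997 0.3515 0.0299] yaw 14.01 F [-0.8 -0.1  1. ] gap 0.0497 q7 [-53.0, 37.0, 10.0, 116.0, -13.0, 27.0, -19.0]
travel [0.19, -0.01, 0.57] turn [0.51, -0.19, -0.08]
```

View pics/s2.png

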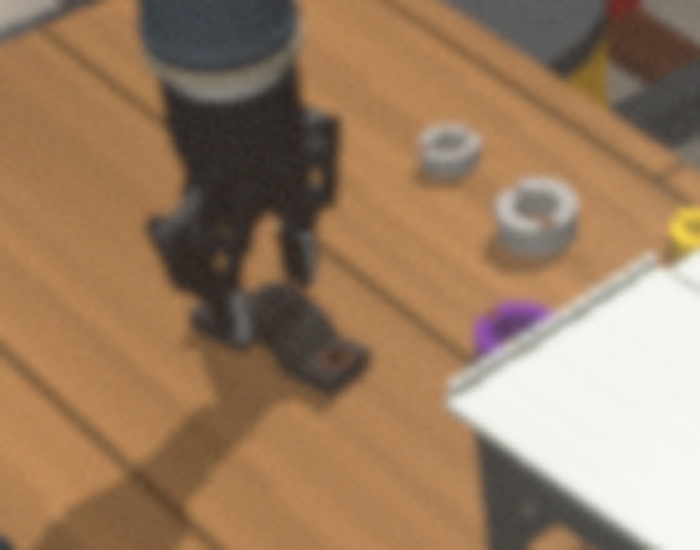

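>>> {"api": "drive_tool", "payload": {"series": [{"travel": [0.2, 0, 0.6], "turn": [0.5, 0, 0], "fingers": 5.0}, {"travel": [0.2, 0, 0.6], "turn": [0.5, 0, 0], "fingers": 5.0}, {"travel": [0.2, 0, 0.6], "turn": [0.5, 0, 0], "fingers": 5.0}]}}

```text
clock: 2.35
tcp_pos: [0.403, 0.3449, 0.03]
eef_rot: [[0.004, 0.973, 0.231], [0.005, 0.231, -0.973], [-1.0, 0.005, -0.004]]
force: [-0.4, 0.9, -0.5]
finger_gap: 0.0497
```

```bash
python3 go.py .401 .346 .028 13.5
```

```text
t 2.35 pos [0.403  0.3449 0.03  ] yaw 13.36 F [-0.4  0.9 -0.5] gap 0.0497 q7 [-52.0, 37.0, 10.0, 117.0, -13.0, 27.0, -19.0]
travel [0.2, -0.17, -0.15] turn [-0.14, -0.25, -0.28]
```

Good; close on the cap.

>>> {"api": "drive_tool", "payload": {"series": [{"travel": [0.2, -0.1, -0.1], "turn": [0, 0, 0], "fingers": 4.0}, {"travel": [0.2, -0.1, -0.1], "turn": [0, 0, 0], "fingers": 2.5}, {"travel": [0.2, -0.1, -0.1], "turn": [0, 0, 0], "fingers": 2.5}, {"travel": [0.2, -0.1, -0.1], "turn": [0, 0, 0], "fingers": 2.5}, {"travel": [0.2, -0.1, -0.1], "turn": [0, 0, 0], "fingers": 2.5}], "squeeze": 70}}

```text
clock: 2.85
tcp_pos: [0.4017, 0.346, 0.0277]
eef_rot: [[0.004, 0.973, 0.232], [0.006, 0.232, -0.973], [-1.0, 0.005, -0.005]]
force: [0.6, -1.6, 9.5]
finger_gap: 0.0316
```

```bash
python3 go.py .401 .346 .25 13.5; python3 snap.py side s3 120 150 260 260 5
```

```text
t 2.85 pos [0.4017 0.346  0.0277] yaw 13.39 F [ 0.6 -1.6  9.5] gap 0.0316 q7 [-52.0, 37.0, 10.0, 117.0, -13.0, 26.0, -19.0]
travel [-22.23, 0.04, -0.11] turn [-0.11, -0.26, -0.28]
```

View pics/s3.png

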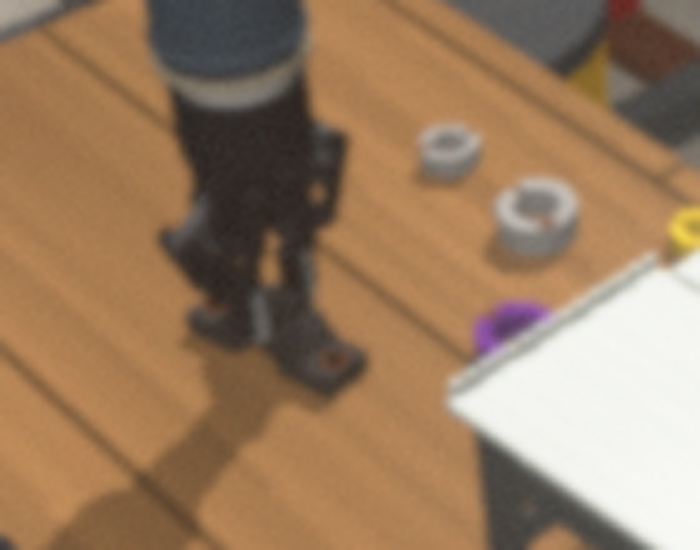

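>>> {"api": "drive_tool", "payload": {"series": [{"travel": [-1.0, 0, 0], "turn": [0, 0, 0], "fingers": 2.5}, {"travel": [-4, 0, 0], "turn": [0, 0, 0], "fingers": 2.5}, {"travel": [-8, 0, 0], "turn": [0, 0, 0], "fingers": 2.5}, {"travel": [-12, 0, 0], "turn": [0, 0, 0], "fingers": 2.5}, {"travel": [-16, 0, 0], "turn": [0, 0, 0], "fingers": 2.5}]}}

```text
clock: 3.4
tcp_pos: [0.3999, 0.344, 0.1884]
eef_rot: [[0.001, 0.973, 0.232], [0.003, 0.232, -0.973], [-1.0, 0.002, -0.002]]
force: [0.9, 1.4, -5.8]
finger_gap: 0.0318
```

```bash
python3 - <<'E'
from h import *
c=np.array([.4395,-.0240,.0563]);p=np.array([.4474,-.0791])
x=np.array([np.cos(c[2]),np.sin(c[2])]);y=np.array([-x[1],x[0]])
d=p-c[:2];print("pillow sill",d@x,d@y)
for n,yy in(("cap",.010),("collar",.066)): print(n,c[:2]+x*(d@x)+y*yy)
print("bar",c[:2]+x*.1,"hinge",c[:2]+x*.227)
E
python3 go.py .4443 -.0138 .25 95.4;python3 snap.py side s4 120 100 320 260 4
```

```text
pillow sill 0.004786991569968695 -0.055457233177549074
cap [ 0.4437167  -0.01374648]
collar [0.44056557 0.04216479]
bar [ 0.53934156 -0.01837297] hinge [ 0.66614034 -0.01122665]
t 3.4 pos [0.3999 0.344  0.1884] yaw 13.39 F [ 0.9  1.4 -5.8] gap 0.0318 q7 [-57.0, 24.0, 16.0, 109.0, -9.0, 48.0, -23.0]
travel [-6.26, -3.95, 35.82] turn [-82.01, -0.04, -0.18]
```

View pics/s4.png

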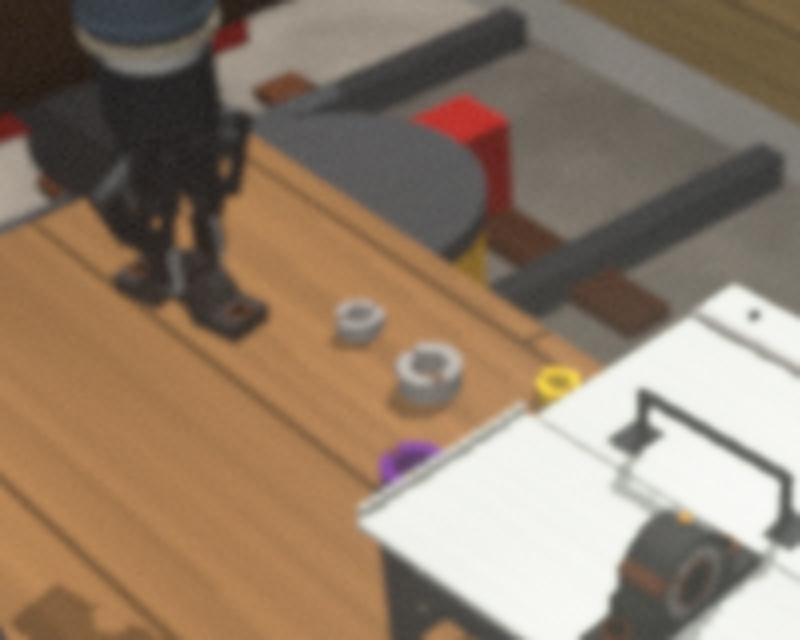

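>>> {"api": "drive_tool", "payload": {"series": [{"travel": [-3, -0.4, 3.5], "turn": [-8.2, 0, 0], "fingers": 2.5}, {"travel": [-5, -0.8, 7], "turn": [-16.4, 0, 0], "fingers": 2.5}, {"travel": [-6.2, -1.2, 10.7], "turn": [-24.6, 0, 0], "fingers": 2.5}, {"travel": [-6.2, -1.6, 14.3], "turn": [-32.8, 0, 0], "fingers": 2.5}, {"travel": [-6.2, -2, 17.9], "turn": [-41, 0, 0], "fingers": 2.5}]}}

```text
clock: 3.95
tcp_pos: [0.4219, 0.1639, 0.2485]
eef_rot: [[0.002, 0.577, 0.816], [0.004, 0.816, -0.577], [-1.0, 0.005, -0.001]]
force: [0.8, -0.9, -6.8]
finger_gap: 0.0318
```

```bash
python3 go.py .4437 -.0138 .25 95.4
```

```text
t 3.95 pos [0.4219 0.1639 0.2485] yaw 54.73 F [ 0.8 -0.9 -6.8] gap 0.0318 q7 [-35.0, 13.0, 10.0, 113.0, -3.0, 54.0, 31.0]
travel [-0.22, -13.26, 12.04] turn [-40.67, 0.07, -0.26]
```

>>> {"api": "drive_tool", "payload": {"series": [{"travel": [-0.2, -2.6, 2.4], "turn": [-8.1, 0, 0], "fingers": 2.5}, {"travel": [-0.2, -5.2, 4.8], "turn": [-16.2, 0, 0], "fingers": 2.5}, {"travel": [-0.2, -7.8, 7.2], "turn": [-24.3, 0, 0], "fingers": 2.5}, {"travel": [-0.2, -10.4, 9.6], "turn": [-32.4, 0, 0], "fingers": 2.5}, {"travel": [-0.2, -12.6, 11.6], "turn": [-40.5, 0, 0], "fingers": 2.5}]}}

```text
clock: 4.45
tcp_pos: [0.4426, -0.0063, 0.2493]
eef_rot: [[0.001, -0.09, 0.996], [0.004, 0.996, 0.09], [-1.0, 0.004, 0.001]]
force: [1.5, 0.5, -6.5]
finger_gap: 0.0316
```

>>> {"api": "drive_tool", "payload": {"series": [{"travel": [0, 0, 0], "turn": [0, 0, 0], "fingers": 2.5}, {"travel": [0, 0, 0], "turn": [0, 0, 0], "fingers": 2.5}]}}

```text
clock: 4.65
tcp_pos: [0.4428, -0.0049, 0.2493]
eef_rot: [[0.001, -0.082, 0.997], [0.004, 0.997, 0.082], [-1.0, 0.004, 0.002]]
force: [0.5, 0.4, -5.7]
finger_gap: 0.0319
```

```bash
python3 go.py .4437 -.0138 .17 95.4;python3 snap.py side s5 180 100 360 260 4;python3 snap.py top t5 220 100 400 290 3
```

```text
t 4.65 pos [ 0.4428 -0.0049  0.2493] yaw 94.68 F [ 0.5  0.4 -5.7] gap 0.0319 q7 [-12.0, 12.0, 8.0, 114.0, -3.0, 53.0, 92.0]
travel [7.93, -0.93, 0.01] turn [-0.72, 0.09, -0.24]
```

View pics/s5.png

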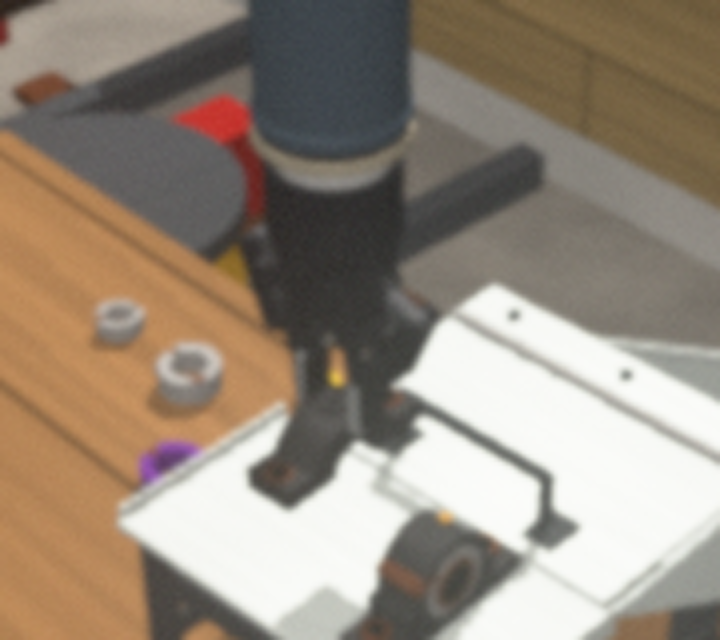

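View pics/t5.png

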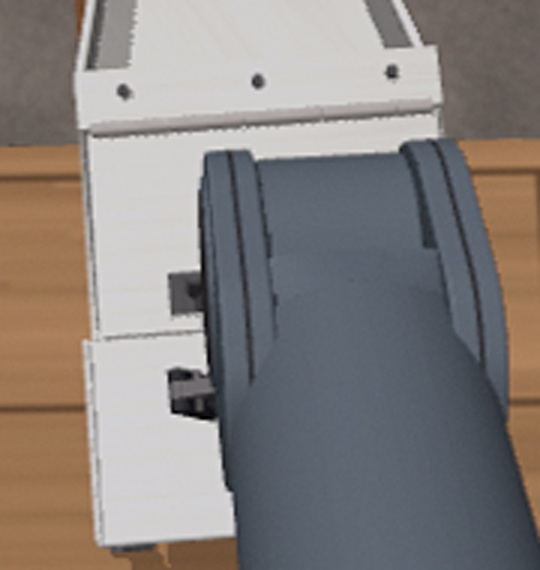

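>>> {"api": "drive_tool", "payload": {"series": [{"travel": [1.5, -0.9, 0], "turn": [-0.7, 0, 0], "fingers": 2.5}, {"travel": [3.5, -0.9, 0], "turn": [-0.7, 0, 0], "fingers": 2.5}, {"travel": [5.5, -0.9, 0], "turn": [-0.7, 0, 0], "fingers": 2.5}, {"travel": [7.0, -0.9, 0], "turn": [-0.7, 0, 0], "fingers": 2.5}, {"travel": [7.0, -0.9, 0], "turn": [-0.7, 0, 0], "fingers": 2.5}]}}

```text
clock: 5.25
tcp_pos: [0.4432, -0.0117, 0.178]
eef_rot: [[-0.001, -0.099, 0.995], [0.004, 0.995, 0.099], [-1.0, 0.004, -0.001]]
force: [0.2, 1.1, -6.8]
finger_gap: 0.0316
```

```bash
python3 go.py .4437 -.0138 .168 95.4;python3 snap.py side s6 180 140 360 300 4
```

```text
t 5.25 pos [ 0.4432 -0.0117  0.178 ] yaw 95.66 F [ 0.2  1.1 -6.8] gap 0.0316 q7 [-10.0, 18.0, 8.0, 120.0, -4.0, 42.0, 96.0]
travel [0.99, -0.22, 0.03] turn [0.26, -0.05, -0.24]
```

View pics/s6.png

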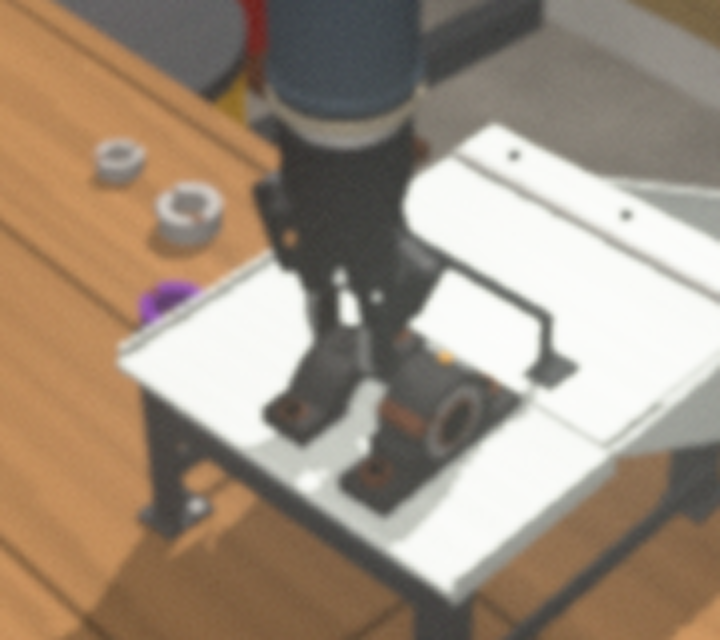

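>>> {"api": "drive_tool", "payload": {"series": [{"travel": [0.4, 0, 0], "turn": [0, 0, 0], "fingers": 2.5}, {"travel": [0.7, 0, 0], "turn": [0, 0, 0], "fingers": 2.5}, {"travel": [0.9, 0, 0], "turn": [0, 0, 0], "fingers": 2.5}, {"travel": [0.9, 0, 0], "turn": [0, 0, 0], "fingers": 2.5}]}}

```text
clock: 5.7
tcp_pos: [0.4445, -0.0129, 0.1706]
eef_rot: [[0.003, -0.097, 0.995], [0.004, 0.995, 0.097], [-1.0, 0.004, 0.003]]
force: [-0.2, 0.4, -7.3]
finger_gap: 0.0316
```

>>> {"api": "drive_tool", "payload": {"series": [{"travel": [0.15, 0, 0], "turn": [0, 0, 0], "fingers": 2.5}, {"travel": [0.25, 0, 0], "turn": [0, 0, 0], "fingers": 2.5}, {"travel": [0.25, 0, 0], "turn": [0, 0, 0], "fingers": 2.5}]}}

```text
clock: 6.0
tcp_pos: [0.4446, -0.0129, 0.168]
eef_rot: [[0.003, -0.097, 0.995], [0.004, 0.995, 0.097], [-1.0, 0.004, 0.003]]
force: [-0.6, 0.7, -5.2]
finger_gap: 0.0319
```

>>> {"api": "drive_tool", "payload": {"series": [{"travel": [0.1, 0, 0], "turn": [0, 0, 0], "fingers": 2.5}, {"travel": [0.15, 0, 0], "turn": [0, 0, 0], "fingers": 2.5}, {"travel": [0.15, 0, 0], "turn": [0, 0, 0], "fingers": 2.5}]}}

```text
clock: 6.3
tcp_pos: [0.4448, -0.0129, 0.1677]
eef_rot: [[0.004, -0.097, 0.995], [0.005, 0.995, 0.097], [-1.0, 0.004, 0.004]]
force: [-4.7, 0.5, 14.5]
finger_gap: 0.0318
```

Contact (14 N). Open gently, a few mm per side.

>>> {"api": "drive_tool", "payload": {"series": [{"travel": [0, 0, 0], "turn": [0, 0, 0], "fingers": 3.6}, {"travel": [-0.1, 0, 0], "turn": [0, 0, 0], "fingers": 4.2}, {"travel": [-0.2, 0, 0], "turn": [0, 0, 0], "fingers": 4.6}, {"travel": [-0.2, 0, 0], "turn": [0, 0, 0], "fingers": 4.6}]}}

```text
clock: 6.7
tcp_pos: [0.4448, -0.0129, 0.1687]
eef_rot: [[0.003, -0.097, 0.995], [0.004, 0.995, 0.097], [-1.0, 0.004, 0.003]]
force: [0.1, -0.3, 0.1]
finger_gap: 0.0457
```

>>> {"api": "drive_tool", "payload": {"series": [{"travel": [-1.0, 0, 0], "turn": [0, 0, 0], "fingers": 4.6}, {"travel": [-4, 0, 0], "turn": [0, 0, 0], "fingers": 4.6}, {"travel": [-8, 0, 0], "turn": [0, 0, 0], "fingers": 5}, {"travel": [-10, 1, 0], "turn": [0, 0, 0], "fingers": 7}, {"travel": [-10, 4, 0], "turn": [0, 0, 0], "fingers": 7.5}]}}

```text
clock: 7.2
tcp_pos: [0.4421, 0.0247, 0.2723]
eef_rot: [[0.009, -0.093, 0.996], [0.004, 0.996, 0.093], [-1.0, 0.003, 0.009]]
force: [0.5, 0.9, -0.5]
finger_gap: 0.0749
```

```bash
python3 go.py .583 .333 .15 163; python3 go.py .583 .333 .15 -17;python3 snap.py side s7 180 140 360 300 4
```

```text
t 7.2 pos [0.4421 0.0247 0.2723] yaw 95.31 F [ 0.5  0.9 -0.5] gap 0.0749 q7 [-15.0, 11.0, 7.0, 112.0, -2.0, 57.0, 88.0]
travel [12.48, 29.35, 16.77] turn [-67.69, 0.57, 0.14]
t 7.2 pos [0.4421 0.0247 0.2723] yaw 95.31 F [ 0.5  0.9 -0.5] gap 0.0749 q7 [-15.0, 11.0, 7.0, 112.0, -2.0, 57.0, 88.0]
travel [12.48, 29.35, 16.77] turn [112.31, 0.15, -0.63]
```

View pics/s7.png

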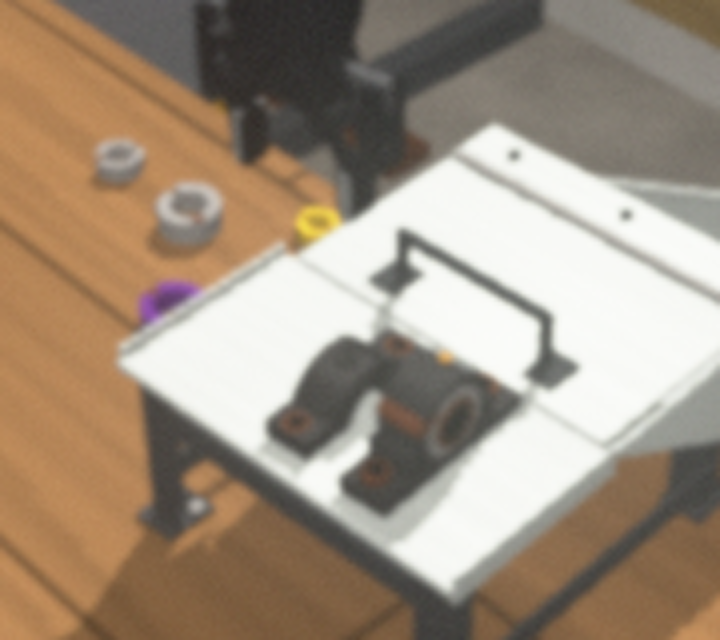

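>>> {"api": "drive_tool", "payload": {"series": [{"travel": [0, 4, 2], "turn": [8.3, 0, 0], "fingers": 7.5}, {"travel": [0, 8, 4], "turn": [16.6, 0, 0], "fingers": 7.5}, {"travel": [0, 12, 6.5], "turn": [24.9, 0, 0], "fingers": 7.5}, {"travel": [2, 16, 9], "turn": [33.2, 0, 0], "fingers": 7.5}, {"travel": [4, 20, 11], "turn": [41.5, 0, 0], "fingers": 7.5}]}}

```text
clock: 7.75
tcp_pos: [0.5318, 0.2379, 0.2304]
eef_rot: [[0.005, 0.592, 0.806], [0.005, 0.806, -0.592], [-1.0, 0.007, 0.001]]
force: [0.4, 0.0, 0.5]
finger_gap: 0.075
```

```bash
python3 go.py .583 .333 .12 -17
```

```text
t 7.75 pos [0.5318 0.2379 0.2304] yaw 53.73 F [0.4 0.  0.5] gap 0.075 q7 [-36.0, 25.0, 11.0, 98.0, -6.0, 57.0, 31.0]
travel [11.11, 10.62, -1.5] turn [70.73, -0.2, -0.36]
```

>>> {"api": "drive_tool", "payload": {"series": [{"travel": [2, 2, -0.3], "turn": [8.4, 0, 0], "fingers": 7.5}, {"travel": [4, 4, -0.6], "turn": [16.8, 0, 0], "fingers": 7.5}, {"travel": [6, 6, -1], "turn": [25.2, 0, 0], "fingers": 7.5}, {"travel": [8, 8, -1.2], "turn": [33.6, 0, 0], "fingers": 7.5}, {"travel": [9, 10, -1.4], "turn": [42, 0, 0], "fingers": 7.5}]}}

```text
clock: 8.25
tcp_pos: [0.5774, 0.3264, 0.1388]
eef_rot: [[0.0, 0.979, 0.204], [0.003, 0.204, -0.979], [-1.0, 0.001, -0.003]]
force: [-0.8, -0.2, -0.5]
finger_gap: 0.0752
```

```bash
python3 go.py .583 .333 .11 -17
```

```text
t 8.25 pos [0.5774 0.3264 0.1388] yaw 11.78 F [-0.8 -0.2 -0.5] gap 0.0752 q7 [-45.0, 38.0, 21.0, 91.0, -16.0, 53.0, -7.0]
travel [2.88, 0.68, -0.52] turn [28.78, -0.17, -0.01]
```

>>> {"api": "drive_tool", "payload": {"series": [{"travel": [1, 0.3, -0.2], "turn": [8.2, 0, 0], "fingers": 7.5}, {"travel": [2, 0.6, -0.4], "turn": [16.4, 0, 0], "fingers": 7.5}, {"travel": [2.8, 0.6, -0.4], "turn": [24.6, 0, 0], "fingers": 7.5}, {"travel": [2.8, 0.6, -0.4], "turn": [28.7, 0, 0], "fingers": 7.5}, {"travel": [2.8, 0.6, -0.4], "turn": [28.7, 0, 0], "fingers": 7.5}]}}

```text
clock: 8.75
tcp_pos: [0.5827, 0.3314, 0.1122]
eef_rot: [[0.002, 0.958, -0.286], [0.004, -0.286, -0.958], [-1.0, 0.001, -0.004]]
force: [0.0, -1.0, 0.0]
finger_gap: 0.0753
```

```bash
python3 go.py .583 .333 .06 -17;python3 snap.py side s8 170 130 290 230 6;python3 snap.py top t8 100 150 230 240 6
python3 - <<'E'
from h import *
f=load("s8");t=load("t8")
print((proj(f,[[.584,.333,.02]])-[170,130])*6);print((proj(t,[[.584,.333,.02]])-[100,150])*6)
E
```

```text
t 8.75 pos [0.5827 0.3314 0.1122] yaw -16.63 F [ 0. -1.  0.] gap 0.0753 q7 [-49.0, 42.0, 28.0, 92.0, -24.0, 52.0, -29.0]
travel [5.22, -0.03, -0.14] turn [0.37, -0.23, -0.04]
[[341.10123307 362.54691657]]
[[386.28257214 248.14100558]]
```

View pics/s8.png

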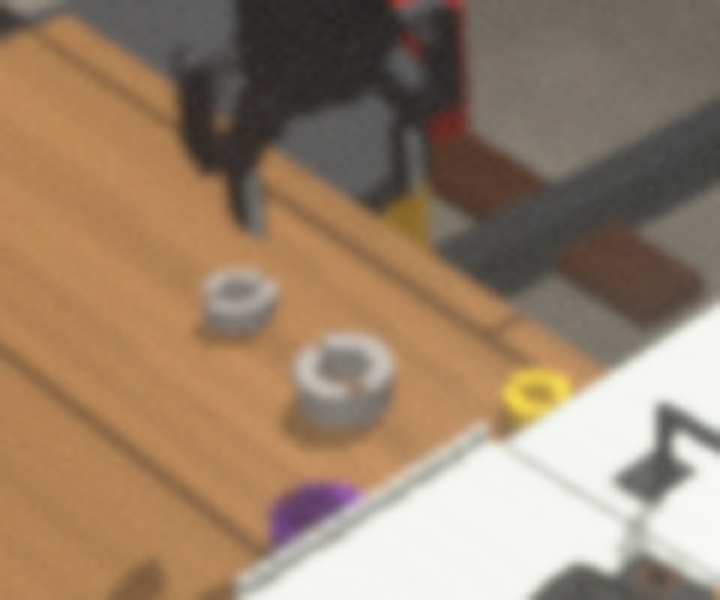

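View pics/t8.png

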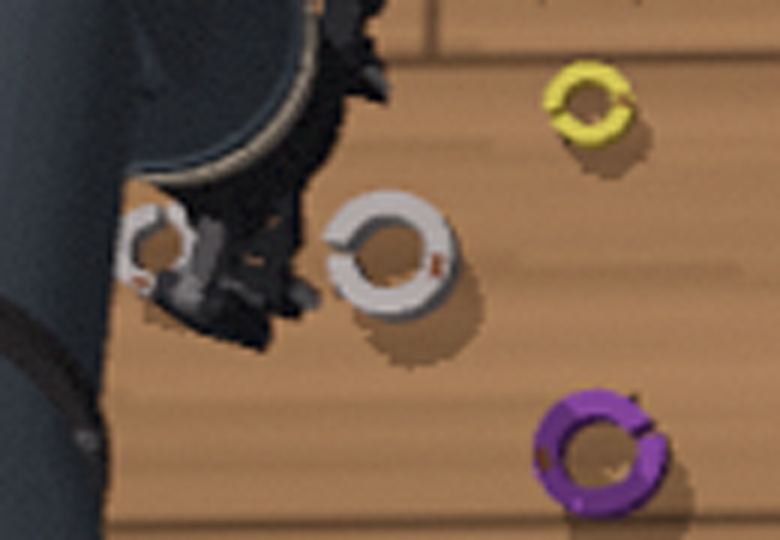

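>>> {"api": "drive_tool", "payload": {"series": [{"travel": [2, 0, 0], "turn": [0.3, 0, 0], "fingers": 7.2}, {"travel": [5, 0, 0], "turn": [0.3, 0, 0], "fingers": 7.2}, {"travel": [7, 0, 0], "turn": [0.3, 0, 0], "fingers": 7.2}, {"travel": [8, 0, 0], "turn": [0.3, 0, 0], "fingers": 7}, {"travel": [8, 0, 0], "turn": [0.3, 0, 0], "fingers": 7}]}}

```text
clock: 9.35
tcp_pos: [0.5828, 0.3311, 0.0316]
eef_rot: [[0.001, 0.957, -0.29], [0.004, -0.29, -0.957], [-1.0, -0.0, -0.004]]
force: [-0.1, -0.3, 1.1]
finger_gap: 0.0703
```

```bash
python3 go.py .583 .3315 .026 -17;python3 snap.py side s9 170 130 290 230 6
```

```text
t 9.35 pos [0.5828 0.3311 0.0316] yaw -16.86 F [-0.1 -0.3  1.1] gap 0.0703 q7 [-47.0, 47.0, 25.0, 95.0, -27.0, 43.0, -27.0]
travel [0.56, 0.01, -0.04] turn [0.14, -0.21, 0.01]
```

View pics/s9.png

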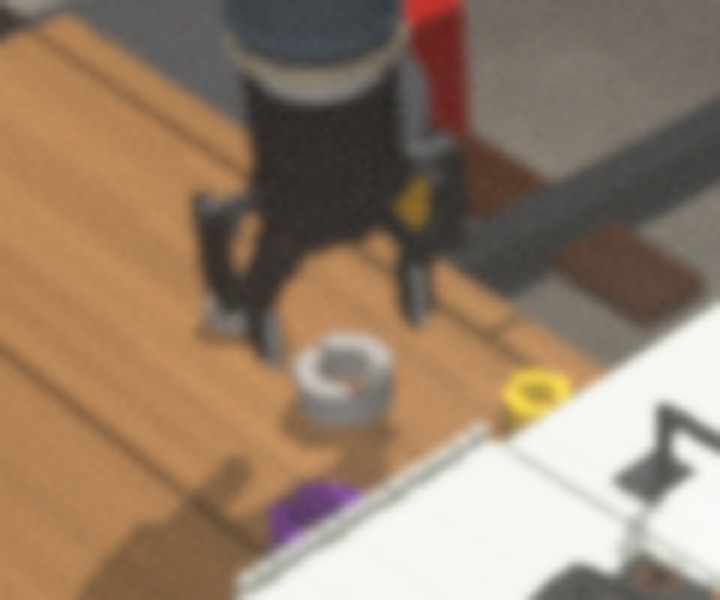

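>>> {"api": "drive_tool", "payload": {"series": [{"travel": [0.4, 0, 0], "turn": [0, 0, 0], "fingers": 6.2}, {"travel": [0.75, 0, 0], "turn": [0, 0, 0], "fingers": 5.8}, {"travel": [0.75, 0, 0], "turn": [0, 0, 0], "fingers": 5.8}]}}

```text
clock: 9.7
tcp_pos: [0.5833, 0.3316, 0.0251]
eef_rot: [[0.003, 0.957, -0.291], [0.004, -0.291, -0.957], [-1.0, 0.001, -0.005]]
force: [0.4, -0.7, -0.8]
finger_gap: 0.0582
```

```bash
python3 go.py .583 .3315 .024 -17;python3 snap.py side s10 170 130 290 230 6
```

```text
t 9.7 pos [0.5833 0.3316 0.0251] yaw -16.9 F [ 0.4 -0.7 -0.8] gap 0.0582 q7 [-47.0, 48.0, 24.0, 95.0, -27.0, 43.0, -27.0]
travel [0.11, -0.03, 0.02] turn [0.1, -0.29, -0.07]
```

View pics/s10.png

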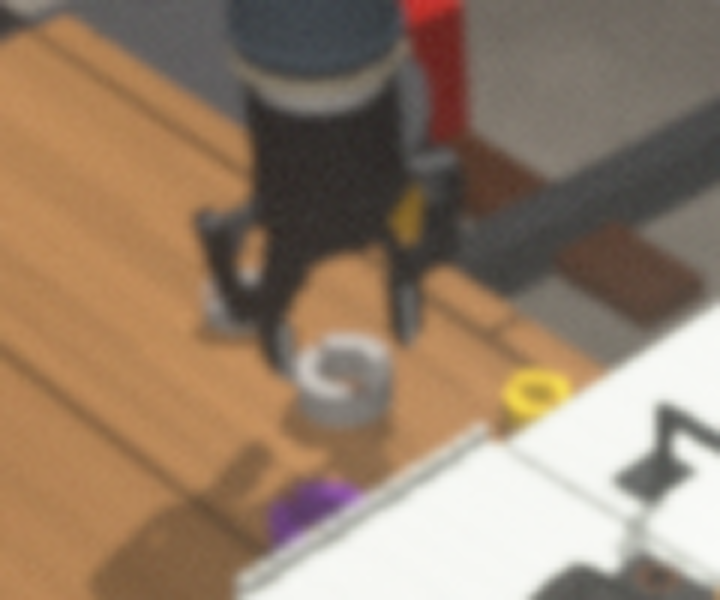

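>>> {"api": "drive_tool", "payload": {"series": [{"travel": [0.2, 0, 0], "turn": [0, 0, 0], "fingers": 5.4}, {"travel": [0.2, 0, 0], "turn": [0, 0, 0], "fingers": 4.5}, {"travel": [0.2, 0, 0], "turn": [0, 0, 0], "fingers": 4.5}, {"travel": [0.2, 0, 0], "turn": [0, 0, 0], "fingers": 4.5}, {"travel": [0.2, 0, 0], "turn": [0, 0, 0], "fingers": 4.5}], "squeeze": 60}}

```text
clock: 10.25
tcp_pos: [0.5834, 0.3314, 0.023]
eef_rot: [[0.003, 0.957, -0.291], [0.004, -0.291, -0.957], [-1.0, 0.001, -0.005]]
force: [0.1, -0.5, -1.1]
finger_gap: 0.045
```

>>> {"api": "drive_tool", "payload": {"series": [{"travel": [-0.5, 0, 0], "turn": [0, 0, 0], "fingers": 4.5}, {"travel": [-2, 0, 0], "turn": [0, 0, 0], "fingers": 4.5}, {"travel": [-5, 0, 0], "turn": [0, 0, 0], "fingers": 4.5}, {"travel": [-5, 0, 0], "turn": [0, 0, 0], "fingers": 4.5}]}}

```text
clock: 10.65
tcp_pos: [0.5858, 0.3318, 0.0779]
eef_rot: [[0.009, 0.957, -0.291], [0.007, -0.291, -0.957], [-1.0, 0.006, -0.009]]
force: [0.3, -0.6, -0.4]
finger_gap: 0.0449
```

```bash
python3 go.py .4406 .0422 .24 3;python3 snap.py side s11 170 130 290 230 6
```

```text
t 10.65 pos [0.5858 0.3318 0.0779] yaw -16.94 F [ 0.3 -0.6 -0.4] gap 0.0449 q7 [-48.0, 44.0, 27.0, 93.0, -25.0, 48.0, -28.0]
travel [-16.54, -5.35, 31.78] turn [-19.94, -0.47, -0.44]
```

View pics/s11.png

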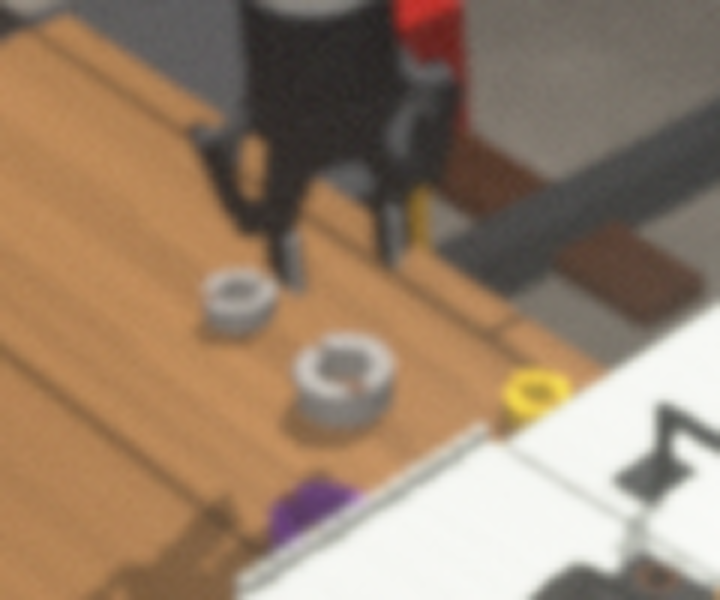

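Run:
```python
from h import *
f=load("s10")
for z in(0,.01,.02):
  print(z,((proj(f,[[.5833-.957*.029,.3316+.0084,z],[.5833+.957*.029,.3316-.0084,z],[.5833,.3316,z]])-[170,130])*6).round().tolist())
g=load("s11")
for z in (.05,.06,.07):print(z,((proj(f,[[.5858-.957*.0225,.3318+.0065,z],[.5858+.957*.0225,.3318-.0065,z]])-[170,130])*6).round().tolist())
W=cloud(g);x,y,z=W[...,0],W[...,1],W[...,2]
m=(z>.014)&(z<.03)&(x>.54)&(x<.63)&(y>.29)&(y<.37);m[:170]=0
print(np.c_[x[m],y[m],z[m]].mean(0),m.sum(),cv2.minEnclosingCircle(np.c_[x[m],y[m]].astype(np.float32)))
```

```text
0 [[292.0, 410.0], [396.0, 380.0], [344.0, 395.0]]
0.01 [[291.0, 395.0], [395.0, 364.0], [343.0, 380.0]]
0.02 [[289.0, 380.0], [394.0, 349.0], [342.0, 364.0]]
0.05 [[300.0, 327.0], [382.0, 304.0]]
0.06 [[299.0, 311.0], [381.0, 288.0]]
0.07 [[297.0, 295.0], [380.0, 272.0]]
[0.58379671 0.32879222 0.01887725] 111 ((0.5819112062454224, 0.33239954710006714), 0.029284676536917686)
```

```bash
python3 - <<'E'
from h import *
g=load("s11");W=cloud(g)
for u in range(214,224):
  print(u,[ (v,np.round(W[v,u],3).tolist()) for v in range(172,182,2)])
m=(abs(W[...,0]-.586)<.05)&(abs(W[...,1]-.332)<.03)&(W[...,2]>.04)
q=W[m];print(np.sort(q[:,2])[:30])
E
python3 -c "
from cell import manip
print([a for a in dir(manip) if a[0]!='_'])"
```

```text
214 [(172, [0.632, 0.463, -0.002]), (174, [0.624, 0.453, -0.0]), (176, [0.607, 0.429, 0.013]), (178, [0.599, 0.418, 0.014]), (180, [0.593, 0.411, 0.014])]
215 [(172, [0.552, 0.34, 0.102]), (174, [0.552, 0.342, 0.094]), (176, [0.62, 0.442, -0.001]), (178, [0.603, 0.418, 0.012]), (180, [0.597, 0.41, 0.012])]
216 [(172, [0.55, 0.333, 0.107]), (174, [0.55, 0.333, 0.099]), (176, [0.549, 0.333, 0.093]), (178, [0.617, 0.433, -0.002]), (180, [0.605, 0.417, 0.004])]
217 [(172, [0.556, 0.336, 0.102]), (174, [0.553, 0.333, 0.098]), (176, [0.553, 0.334, 0.09]), (178, [0.618, 0.429, -0.001]), (180, [0.613, 0.422, -0.003])]
218 [(172, [0.558, 0.334, 0.102]), (174, [0.555, 0.33, 0.099]), (176, [0.555, 0.332, 0.09]), (178, [0.557, 0.335, 0.08]), (180, [0.612, 0.416, 0.001])]
219 [(172, [0.553, 0.321, 0.112]), (174, [0.557, 0.329, 0.098]), (176, [0.557, 0.329, 0.091]), (178, [0.559, 0.332, 0.081]), (180, [0.616, 0.416, -0.001])]
220 [(172, [0.56, 0.327, 0.104]), (174, [0.56, 0.327, 0.098]), (176, [0.56, 0.329, 0.089]), (178, [0.559, 0.328, 0.083]), (180, [0.622, 0.419, -0.006])]
221 [(172, [0.648, 0.
[... 152 characters left out ...]
43, 0.0]), (174, [0.643, 0.434, 0.0]), (176, [0.637, 0.427, -0.001]), (178, [0.63, 0.418, -0.001]), (180, [0.625, 0.411, -0.003])]
223 [(172, [0.651, 0.439, 0.002]), (174, [0.644, 0.43, 0.002]), (176, [0.642, 0.428, -0.004]), (178, [0.634, 0.418, -0.003]), (180, [0.625, 0.405, 0.0])]
[0.07823962 0.07968665 0.07973318 0.08033066 0.08071021 0.08172686
 0.08178199 0.08179673 0.08208454 0.08304233 0.08408615 0.08427924
 0.08473007 0.08565442 0.08595509 0.08636982 0.08718295 0.0873255
 0.08836824 0.08926347 0.08931164 0.08939745 0.08981951 0.08981972
 0.08990427 0.08992037 0.09005291 0.0901426  0.09059212 0.09064763]
['PlanningError', 'close_job', 'grab_frame', 'look_for', 'state', 'tcp_to_tips']
```

>>> {"api": "drive_tool", "payload": {"series": [{"travel": [0, 0, 0], "turn": [0, 0, 0], "fingers": 6.4}, {"travel": [2, 0, 0.1], "turn": [0, 0, 0], "fingers": 6.4}, {"travel": [5, 0, 0.1], "turn": [0, 0, 0], "fingers": 6.4}, {"travel": [5.8, 0, 0.1], "turn": [0, 0, 0], "fingers": 6.4}, {"travel": [5.8, 0, 0.1], "turn": [0, 0, 0], "fingers": 6.4}]}}

```text
clock: 11.2
tcp_pos: [0.5818, 0.3299, 0.0133]
eef_rot: [[-0.001, 0.957, -0.291], [0.002, -0.291, -0.957], [-1.0, -0.001, -0.002]]
force: [-0.2, -0.2, 0.9]
finger_gap: 0.064
```

```bash
python3 go.py .583 .3315 .01 -17;python3 snap.py side s12 170 130 290 230 6
python3 - <<'E'
from h import *
W=cloud(load("s12"))
m=(abs(W[...,0]-.553)<.012)&(abs(W[...,1]-.338)<.02)&(W[...,2]>.006)
print(np.sort(W[m][:,2])[:20].round(3),"n",m.sum())
E
```

```text
t 11.2 pos [0.5818 0.3299 0.0133] yaw -16.92 F [-0.2 -0.2  0.9] gap 0.064 q7 [-47.0, 48.0, 24.0, 96.0, -27.0, 42.0, -27.0]
travel [0.33, 0.07, -0.18] turn [0.08, -0.12, 0.07]
[0.006 0.008 0.008 0.008 0.009 0.009 0.009 0.011 0.011 0.012 0.013 0.013
 0.013 0.015 0.016 0.018 0.019 0.019 0.02  0.02 ] n 478
```

View pics/s12.png

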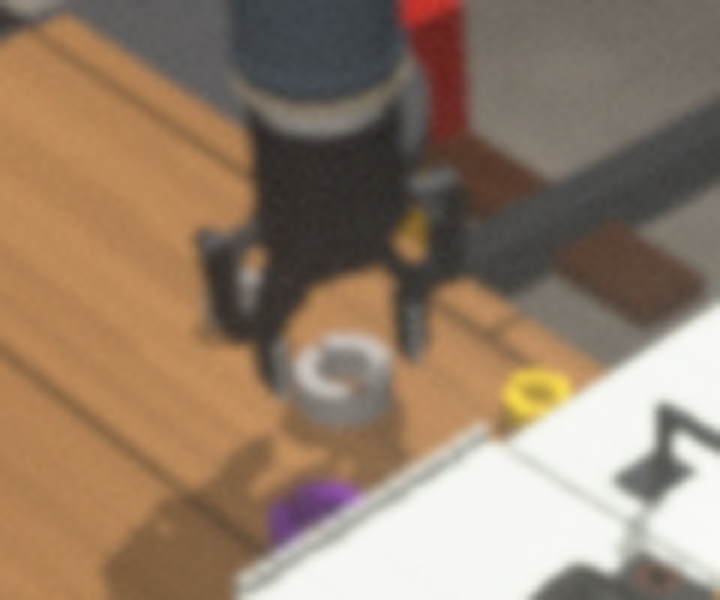

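>>> {"api": "drive_tool", "payload": {"series": [{"travel": [0.4, 0, 0], "turn": [0, 0, 0], "fingers": 6.0}, {"travel": [0.4, 0, 0], "turn": [0, 0, 0], "fingers": 5.5}, {"travel": [0.4, 0, 0], "turn": [0, 0, 0], "fingers": 4.5}, {"travel": [0.4, 0, 0], "turn": [0, 0, 0], "fingers": 4.0}, {"travel": [0.4, 0, 0], "turn": [0, 0, 0], "fingers": 4.0}], "squeeze": 50}}

```text
clock: 11.75
tcp_pos: [0.5834, 0.3307, 0.0122]
eef_rot: [[0.003, 0.957, -0.291], [0.005, -0.291, -0.957], [-1.0, 0.002, -0.006]]
force: [-1.5, 0.1, 4.9]
finger_gap: 0.0476
```

```bash
python3 go.py .583 .3315 .01 -17;python3 snap.py side s13 170 130 290 230 6
```

```text
t 11.75 pos [0.5834 0.3307 0.0122] yaw -16.92 F [-1.5  0.1  4.9] gap 0.0476 q7 [-47.0, 49.0, 24.0, 96.0, -27.0, 41.0, -26.0]
travel [0.22, -0.06, -0.06] turn [0.08, -0.34, -0.1]
```

View pics/s13.png

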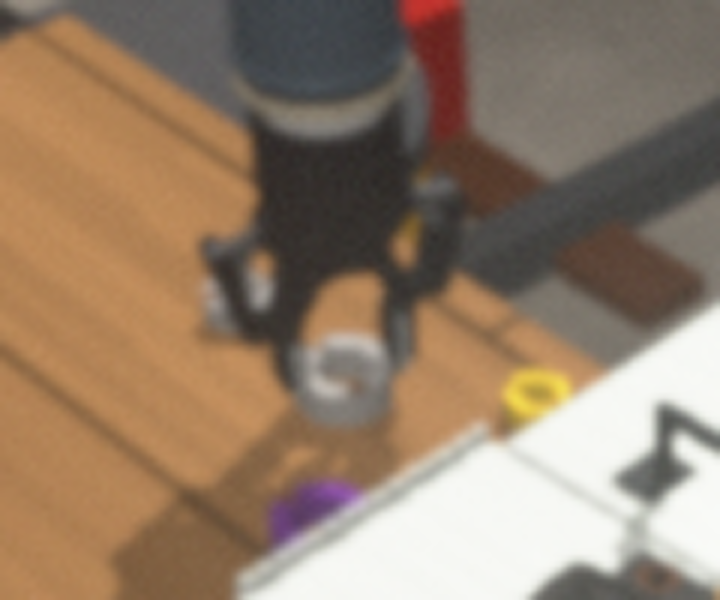

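>>> {"api": "drive_tool", "payload": {"series": [{"travel": [-0.5, 0, 0], "turn": [0, 0, 0], "fingers": 4.0}, {"travel": [-2, 0, 0], "turn": [0, 0, 0], "fingers": 4.0}, {"travel": [-5, 0, 0], "turn": [0, 0, 0], "fingers": 4.0}, {"travel": [-9, 0, 0], "turn": [0, 0, 0], "fingers": 4.0}, {"travel": [-13, 0, 0], "turn": [0, 0, 0], "fingers": 4.0}]}}

```text
clock: 12.3
tcp_pos: [0.5825, 0.3296, 0.1432]
eef_rot: [[0.002, 0.957, -0.291], [0.004, -0.291, -0.957], [-1.0, 0.001, -0.004]]
force: [0.6, 0.7, -1.1]
finger_gap: 0.0473
```

```bash
python3 go.py .4406 .0422 .23 3;python3 snap.py side s14 160 80 300 200 5;python3 snap.py top t14 220 100 400 290 3
```

```text
t 12.3 pos [0.5825 0.3296 0.1432] yaw -16.94 F [ 0.6  0.7 -1.1] gap 0.0473 q7 [-50.0, 40.0, 29.0, 90.0, -23.0, 55.0, -30.0]
travel [-8.83, -5.19, 31.59] turn [-19.94, -0.23, -0.12]
```

View pics/s14.png

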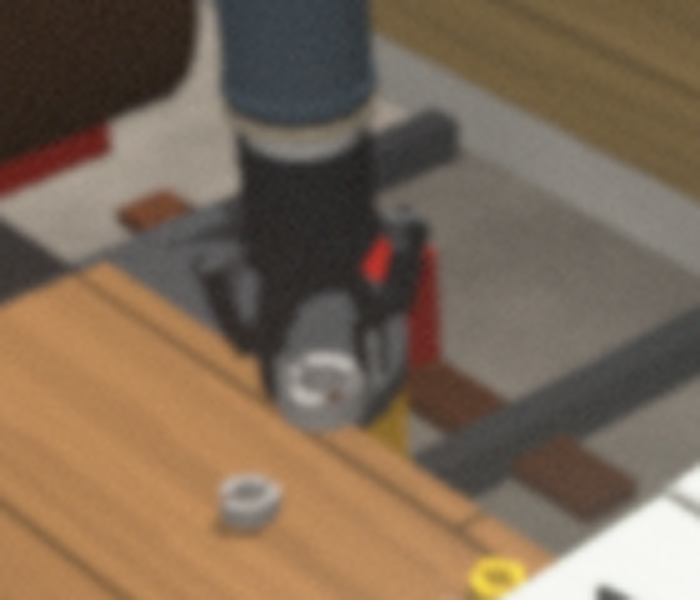

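View pics/t14.png

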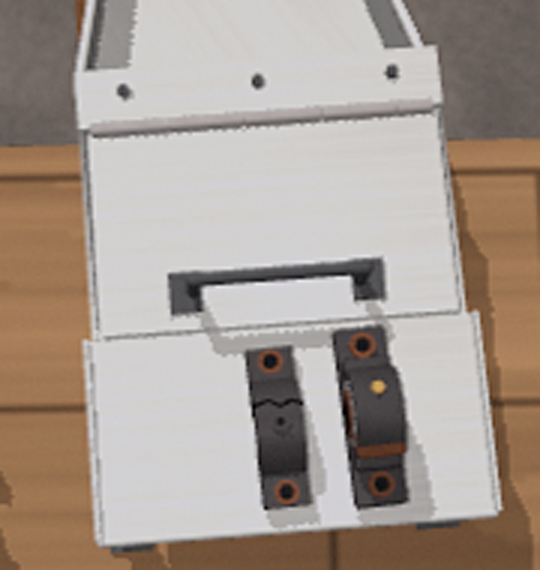

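```bash
cat > chk.py <<'E'
from h import *
import sys
W=cloud(load(sys.argv[1]));x,y,z=W[...,0],W[...,1],W[...,2]
c=np.array([.4395,-.0240]);a=.0563;X=np.array([np.cos(a),np.sin(a)]);Y=np.array([-X[1],X[0]])
u=(x-c[0])*X[0]+(y-c[1])*X[1];v=(x-c[0])*Y[0]+(y-c[1])*Y[1]
for n,lo,hi in(("pillow",-.09,-.025),("cap",-.022,.04),("collar",.04,.12)):
    m=(z>.1465)&(abs(u)<.069)&(v>lo)&(v<hi)
    if m.sum()<50: continue
    r=cv2.minAreaRect(np.c_[u[m],v[m]].astype(np.float32)*1000);print(n,m.sum(),np.round(r[0],1),np.round(r[1],1),round(r[2],1),"zmax",round(np.nanmax(z[m]),3))
m=(z>.165)&(u>.085)&(u<.12)&(abs(v)<.045)
print("bar u,v,z",u[m].mean(),v[m].mean(),z[m].mean(),m.sum())
E
python3 chk.py t14; python3 chk.py top0
```

```text
pillow 1172 [  4.9 -55.4] [127.3  38.5] 2.1 zmax 0.21
cap 900 [1.6 5.4] [112.1  43. ] 3.1 zmax 0.183
bar u,v,z 0.10329018715123402 -1.0863023960875863e-05 0.18539024965109402 208
pillow 1171 [  4.8 -55.4] [127.  38.] 2.1 zmax 0.21
bar u,v,z 0.10320736990628374 0.00019220970895678975 0.18573186557909255 207
```

>>> {"api": "drive_tool", "payload": {"series": [{"travel": [-3, 0, 1.5], "turn": [-3, 0, 0], "fingers": 4.0}, {"travel": [-6, -0.8, 5], "turn": [-6, 0, 0], "fingers": 4.0}, {"travel": [-8.8, -1.6, 9.5], "turn": [-10, 0, 0], "fingers": 4.0}, {"travel": [-8.8, -2.4, 14], "turn": [-14, 0, 0], "fingers": 4.0}, {"travel": [-8.8, -3.2, 18.5], "turn": [-18, 0, 0], "fingers": 4.0}]}}

```text
clock: 12.9
tcp_pos: [0.4973, 0.1601, 0.2294]
eef_rot: [[0.005, 1.0, 0.022], [0.005, 0.022, -1.0], [-1.0, 0.005, -0.005]]
force: [0.2, -0.6, -1.8]
finger_gap: 0.0474
```

```bash
python3 go.py .4388 .0421 .23 3
```

```text
t 12.9 pos [0.4973 0.1601 0.2294] yaw 1.24 F [ 0.2 -0.6 -1.8] gap 0.0474 q7 [-43.0, 22.0, 28.0, 107.0, -13.0, 54.0, -7.0]
travel [-0.14, -6.11, 11.67] turn [-1.76, -0.28, -0.28]
```

>>> {"api": "drive_tool", "payload": {"series": [{"travel": [0, -2, 4], "turn": [-1.7, 0, 0], "fingers": 4.0}, {"travel": [0, -4, 8], "turn": [-1.7, 0, 0], "fingers": 4.0}, {"travel": [0, -5.6, 10.9], "turn": [-1.7, 0, 0], "fingers": 4.0}, {"travel": [0, -5.8, 11.2], "turn": [-1.7, 0, 0], "fingers": 4.0}, {"travel": [0, -5.8, 11.2], "turn": [-1.7, 0, 0], "fingers": 4.0}]}}

```text
clock: 13.4
tcp_pos: [0.442, 0.0482, 0.228]
eef_rot: [[0.003, 0.999, 0.047], [0.005, 0.047, -0.999], [-1.0, 0.004, -0.005]]
force: [0.9, 0.5, -1.8]
finger_gap: 0.0473
```

```bash
python3 go.py .4388 .0421 .16 3; python3 snap.py side s15 180 130 360 280 4
```

```text
t 13.4 pos [0.442  0.0482 0.228 ] yaw 2.67 F [ 0.9  0.5 -1.8] gap 0.0473 q7 [-35.0, 15.0, 30.0, 117.0, -10.0, 50.0, 3.0]
travel [6.8, -0.37, 0.63] turn [-0.33, -0.29, -0.21]
```

View pics/s15.png

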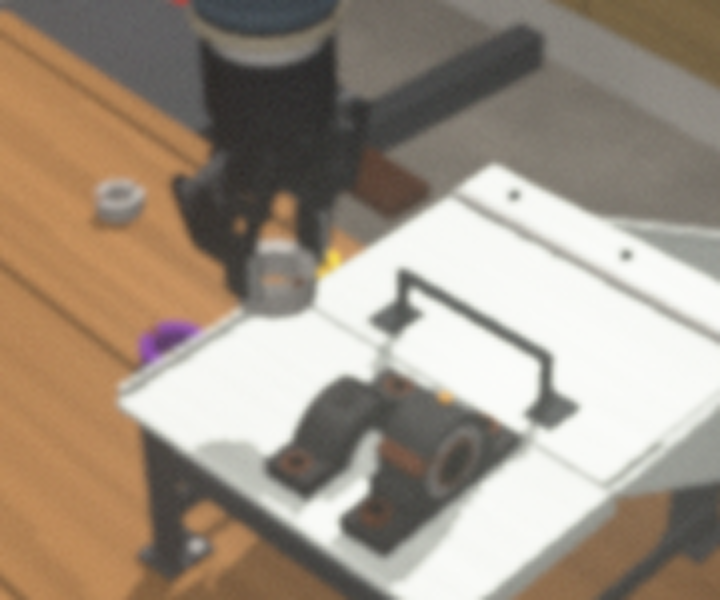

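Run:
```python
from h import *
f=load("s15");crop(f,215,170,275,220,"pics/s15b.png",12)
g=load("s14");crop(g,200,135,260,185,"pics/s14b.png",12)
```

```text
(no output)
```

View pics/s15b.png

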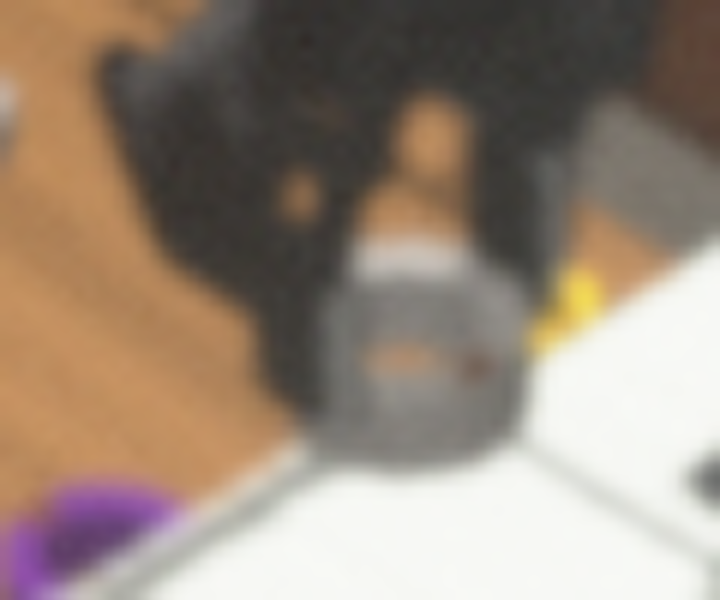

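View pics/s14b.png

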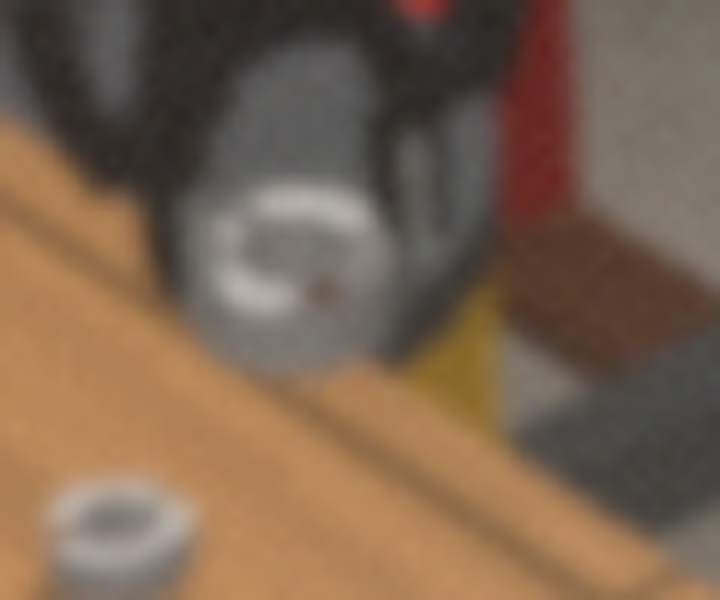

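>>> {"api": "drive_tool", "payload": {"series": [{"travel": [1.5, -0.3, 0.5], "turn": [0, 0, 0], "fingers": 4.0}, {"travel": [3.5, -0.3, 0.5], "turn": [0, 0, 0], "fingers": 4.0}, {"travel": [5, -0.3, 0.5], "turn": [0, 0, 0], "fingers": 4.0}, {"travel": [6, -0.3, 0.5], "turn": [0, 0, 0], "fingers": 4.0}, {"travel": [6, -0.3, 0.5], "turn": [0, 0, 0], "fingers": 4.0}]}}

```text
clock: 13.95
tcp_pos: [0.4394, 0.0448, 0.1663]
eef_rot: [[0.001, 0.999, 0.05], [0.004, 0.05, -0.999], [-1.0, 0.001, -0.004]]
force: [0.4, 0.1, -1.5]
finger_gap: 0.0473
```

```bash
python3 go.py .4388 .0421 .152 3; python3 snap.py side s16 200 180 300 260 8
```

```text
t 13.95 pos [0.4394 0.0448 0.1663] yaw 2.87 F [ 0.4  0.1 -1.5] gap 0.0473 q7 [-32.0, 20.0, 28.0, 122.0, -15.0, 41.0, 8.0]
travel [1.43, -0.08, 0.27] turn [-0.13, -0.2, -0.04]
```

View pics/s16.png

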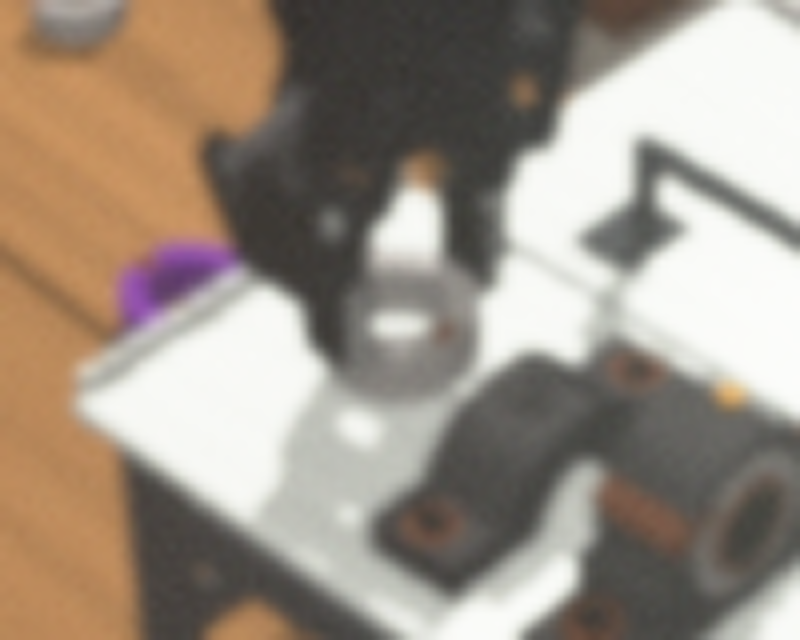

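>>> {"api": "drive_tool", "payload": {"series": [{"travel": [0.5, 0, 0.2], "turn": [0, 0, 0], "fingers": 4.0}, {"travel": [0.9, 0, 0.2], "turn": [0, 0, 0], "fingers": 4.0}, {"travel": [1.2, 0, 0.2], "turn": [0, 0, 0], "fingers": 4.0}, {"travel": [1.2, 0, 0.2], "turn": [0, 0, 0], "fingers": 4.0}]}}

```text
clock: 14.4
tcp_pos: [0.4396, 0.042, 0.1551]
eef_rot: [[0.002, 0.999, 0.048], [0.004, 0.048, -0.999], [-1.0, 0.002, -0.004]]
force: [0.2, -0.7, -1.7]
finger_gap: 0.0475
```

>>> {"api": "drive_tool", "payload": {"series": [{"travel": [0.1, 0, 0], "turn": [0, 0, 0], "fingers": 4.0}, {"travel": [0.15, 0, 0], "turn": [0, 0, 0], "fingers": 4.0}, {"travel": [0.15, 0, 0], "turn": [0, 0, 0], "fingers": 4.0}]}}

```text
clock: 14.7
tcp_pos: [0.4397, 0.0421, 0.1539]
eef_rot: [[0.003, 0.999, 0.049], [0.004, 0.049, -0.999], [-1.0, 0.003, -0.004]]
force: [-0.1, 0.2, -2.1]
finger_gap: 0.0473
```

>>> {"api": "drive_tool", "payload": {"series": [{"travel": [0.1, 0, 0], "turn": [0, 0, 0], "fingers": 4.0}, {"travel": [0.2, 0, 0], "turn": [0, 0, 0], "fingers": 4.0}, {"travel": [0.2, 0, 0], "turn": [0, 0, 0], "fingers": 4.0}]}}

```text
clock: 15.0
tcp_pos: [0.4398, 0.0421, 0.1521]
eef_rot: [[0.003, 0.999, 0.048], [0.005, 0.048, -0.999], [-1.0, 0.003, -0.004]]
force: [-1.6, -0.3, 4.3]
finger_gap: 0.0475
```

Contact. Release and rise.

>>> {"api": "drive_tool", "payload": {"series": [{"travel": [0, 0, 0], "turn": [0, 0, 0], "fingers": 5.4}, {"travel": [0, 0, 0], "turn": [0, 0, 0], "fingers": 6.2}, {"travel": [0, 0, 0], "turn": [0, 0, 0], "fingers": 6.4}, {"travel": [-0.5, 0, 0], "turn": [0, 0, 0], "fingers": 6.4}, {"travel": [-2, 0, 0], "turn": [0, 0, 0], "fingers": 6.4}]}}

```text
clock: 15.5
tcp_pos: [0.439, 0.0418, 0.1715]
eef_rot: [[0.0, 0.999, 0.048], [0.004, 0.048, -0.999], [-1.0, 0.001, -0.003]]
force: [0.0, 0.9, 0.5]
finger_gap: 0.0636
```

>>> {"api": "drive_tool", "payload": {"series": [{"travel": [-4, 0, 0], "turn": [0, 0, 0], "fingers": 6.4}, {"travel": [-8, 0, 0], "turn": [0, 0, 0], "fingers": 5}, {"travel": [-10, 0, -3], "turn": [0, 0, 0], "fingers": 5}, {"travel": [-10, 0, -7], "turn": [0, 0, 0], "fingers": 5}, {"travel": [-10, 0, -11], "turn": [0, 0, 0], "fingers": 5}]}}

```text
clock: 16.0
tcp_pos: [0.4343, 0.1525, 0.2737]
eef_rot: [[0.005, 0.999, 0.047], [0.006, 0.047, -0.999], [-1.0, 0.005, -0.006]]
force: [0.7, -0.8, -0.0]
finger_gap: 0.0503
```

```bash
python3 snap.py side s17 180 140 360 290 4; python3 snap.py top t17 220 100 400 290 3; python3 chk.py t17;python3 go.py .5394 -.0184 .26 3.2
```

```text
pillow 1169 [  4.7 -55.5] [126.9  38.2] 2.5 zmax 0.207
cap 898 [1.5 9.1] [112.2  36. ] 2.2 zmax 0.182
collar 419 [-15.2  92. ] [ 51.4 110.4] 39.6 zmax 0.705
bar u,v,z 0.10319435199650864 2.3876710170641975e-05 0.18581040475281066 208
t 16.1 pos [0.4335 0.1569 0.2725] yaw 3.21 F [-0.3  0.  -0.4] gap 0.0502 q7 [-48.0, 14.0, 28.0, 110.0, -8.0, 58.0, -13.0]
travel [1.17, 9.59, 18.1] turn [0.01, -0.34, -0.17]
```

View pics/s17.png

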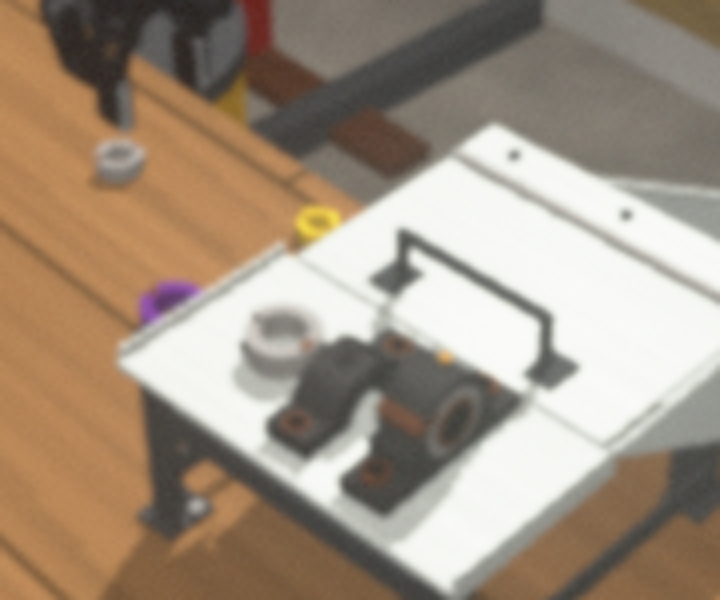

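View pics/t17.png

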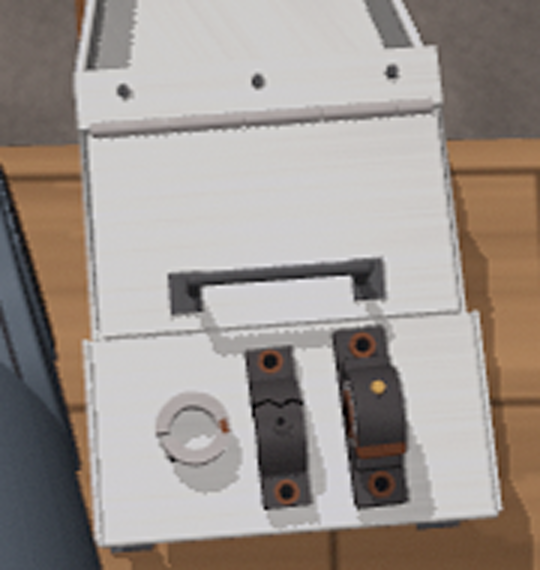

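>>> {"api": "drive_tool", "payload": {"series": [{"travel": [0, 2, 4.4], "turn": [0, 0, 0], "fingers": 4}, {"travel": [0, 4.5, 8.8], "turn": [0, 0, 0], "fingers": 4}, {"travel": [0, 7, 13.2], "turn": [0, 0, 0], "fingers": 4}, {"travel": [0, 9.5, 17.3], "turn": [0, 0, 0], "fingers": 4}, {"travel": [0, 9.5, 17.3], "turn": [0, 0, 0], "fingers": 4}]}}

```text
clock: 16.6
tcp_pos: [0.5395, -0.0245, 0.2723]
eef_rot: [[0.005, 0.999, 0.039], [-0.0, 0.039, -0.999], [-1.0, 0.005, 0.0]]
force: [-1.1, 0.1, 0.2]
finger_gap: 0.0399
```

```bash
python3 - <<'E'
from h import *
f=load("t17");p=ray(f,(220+193/3,100+430/3),.16);c=np.array([.4395,-.0240]);a=.0563;X=np.array([np.cos(a),np.sin(a)]);Y=np.array([-X[1],X[0]])
d=p[:2]-c;print("collar u,v",d@X,d@Y)
print("bar tgt",c+X*.102, c+X*.103)
E
python3 go.py .5414 -.0183 .21 3.2; python3 snap.py side s18 220 130 380 260 5
```

```text
collar u,v 0.000987305183942742 0.06875826645501974
bar tgt [ 0.54133839 -0.01826043] [ 0.5423368  -0.01820416]
t 16.6 pos [ 0.5395 -0.0245  0.2723] yaw 2.26 F [-1.1  0.1  0.2] gap 0.0399 q7 [-24.0, 22.0, 32.0, 100.0, -13.0, 61.0, 14.0]
travel [6.23, 0.19, -0.62] turn [-0.94, 0.02, -0.26]
```

View pics/s18.png

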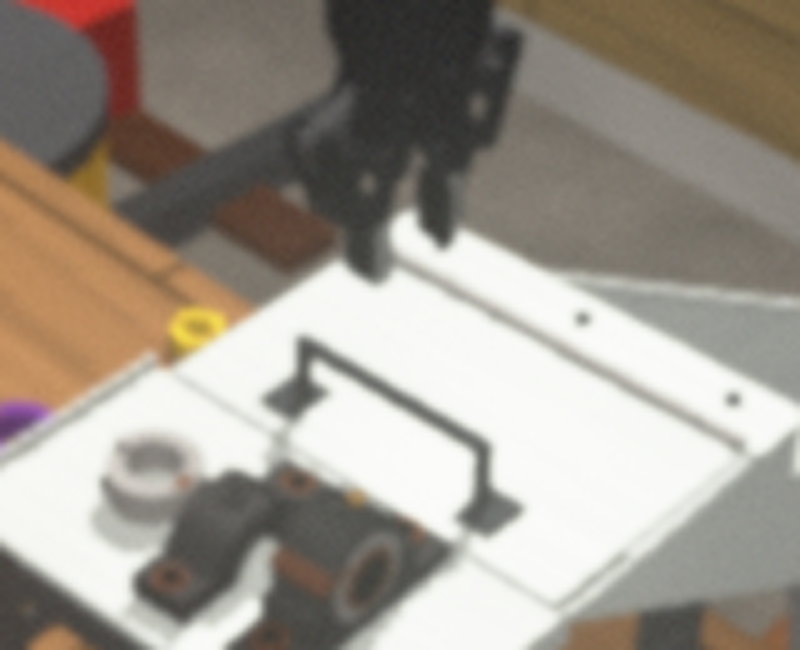

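>>> {"api": "drive_tool", "payload": {"series": [{"travel": [3, 0.2, -0.6], "turn": [-0.9, 0, 0], "fingers": 3.5}, {"travel": [6.2, 0.2, -0.6], "turn": [-0.9, 0, 0], "fingers": 3.5}, {"travel": [6.2, 0.2, -0.6], "turn": [-0.9, 0, 0], "fingers": 3.5}, {"travel": [6.2, 0.2, -0.6], "turn": [-0.9, 0, 0], "fingers": 3.5}]}}

```text
clock: 17.05
tcp_pos: [0.5388, -0.01, 0.2104]
eef_rot: [[0.002, 0.998, 0.065], [0.004, 0.065, -0.998], [-1.0, 0.002, -0.004]]
force: [0.4, 0.5, 0.2]
finger_gap: 0.0351
```

```bash
python3 go.py .5414 -.0183 .178 3.2; python3 snap.py side s19 220 130 380 260 5; python3 snap.py top t19 220 100 400 290 3
python3 - <<'E'
from h import *
f=load("s19")
for p in([.5414,-.0183,.182],[.5404,-.019,.21],[.5404,-.019,.20]): print((proj(f,[p])-[220,130])*5)
E
```

```text
t 17.05 pos [ 0.5388 -0.01    0.2104] yaw 3.72 F [0.4 0.5 0.2] gap 0.0351 q7 [-24.0, 25.0, 29.0, 106.0, -15.0, 53.0, 16.0]
travel [3.24, 0.2, 0.86] turn [0.52, -0.23, -0.1]
[[389.9942838  394.09980838]]
[[390.77997561 351.54899842]]
[[390.33789708 367.43537487]]
```

View pics/s19.png

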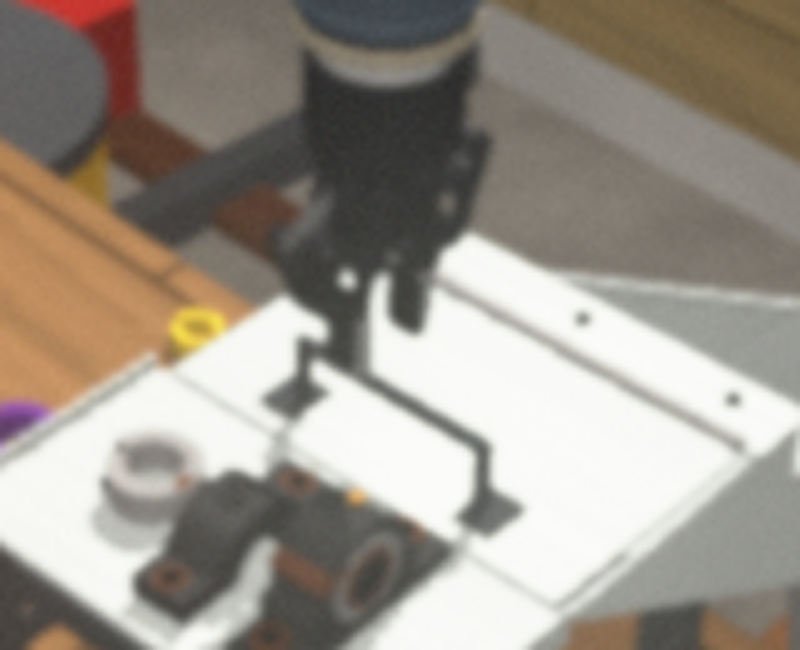

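View pics/t19.png

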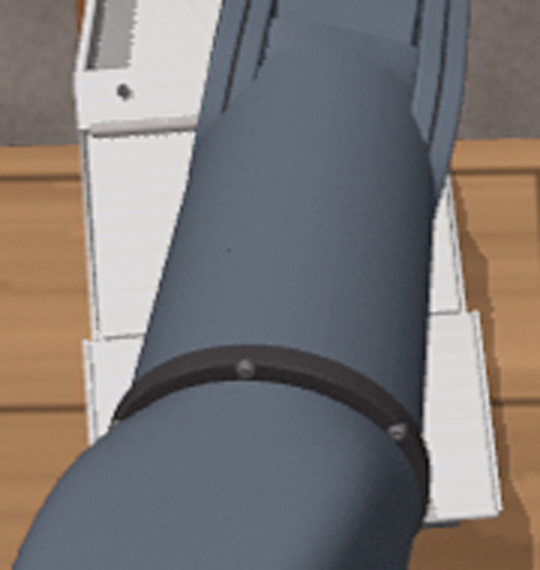

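>>> {"api": "drive_tool", "payload": {"series": [{"travel": [0, 0.2, 0.8], "turn": [-0.5, 0, 0], "fingers": 3.5}, {"travel": [0, 0.2, 0.8], "turn": [-0.5, 0, 0], "fingers": 3.5}, {"travel": [0, 0.2, 0.8], "turn": [-0.5, 0, 0], "fingers": 3.5}]}}

```text
clock: 17.45
tcp_pos: [0.542, -0.0188, 0.2105]
eef_rot: [[0.004, 0.997, 0.072], [0.004, 0.072, -0.997], [-1.0, 0.004, -0.004]]
force: [-0.1, -0.4, -0.4]
finger_gap: 0.0348
```

```bash
python3 go.py .5414 -.0183 .178 3.2; python3 snap.py side s20 220 130 380 260 5
```

```text
t 17.45 pos [ 0.542  -0.0188  0.2105] yaw 4.13 F [-0.1 -0.4 -0.4] gap 0.0348 q7 [-23.0, 25.0, 29.0, 105.0, -15.0, 53.0, 18.0]
travel [3.24, -0.07, -0.04] turn [0.93, -0.23, -0.22]
```

View pics/s20.png

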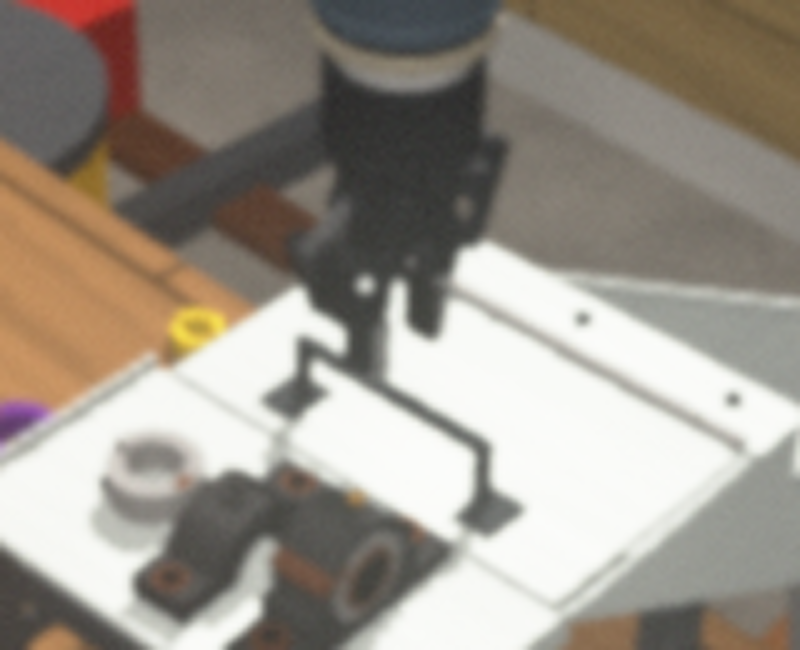

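>>> {"api": "drive_tool", "payload": {"series": [{"travel": [1, 0, 0], "turn": [0.9, 0, 0], "fingers": 3.5}, {"travel": [2, 0, 0], "turn": [0.9, 0, 0], "fingers": 3.5}, {"travel": [3.2, 0, 0], "turn": [0.9, 0, 0], "fingers": 3.5}, {"travel": [3.2, 0, 0], "turn": [0.9, 0, 0], "fingers": 3.5}]}}

```text
clock: 17.9
tcp_pos: [0.5406, -0.0179, 0.1756]
eef_rot: [[-0.001, 0.998, 0.057], [0.004, 0.057, -0.998], [-1.0, -0.001, -0.004]]
force: [-0.3, 0.3, -0.4]
finger_gap: 0.0351
```

```bash
python3 go.py .5414 -.0183 .178 3.2; python3 snap.py side s21 260 170 340 230 9
```

```text
t 17.9 pos [ 0.5406 -0.0179  0.1756] yaw 3.29 F [-0.3  0.3 -0.4] gap 0.0351 q7 [-22.0, 28.0, 28.0, 108.0, -17.0, 49.0, 18.0]
travel [-0.24, 0.08, 0.05] turn [0.09, -0.23, 0.05]
```

View pics/s21.png

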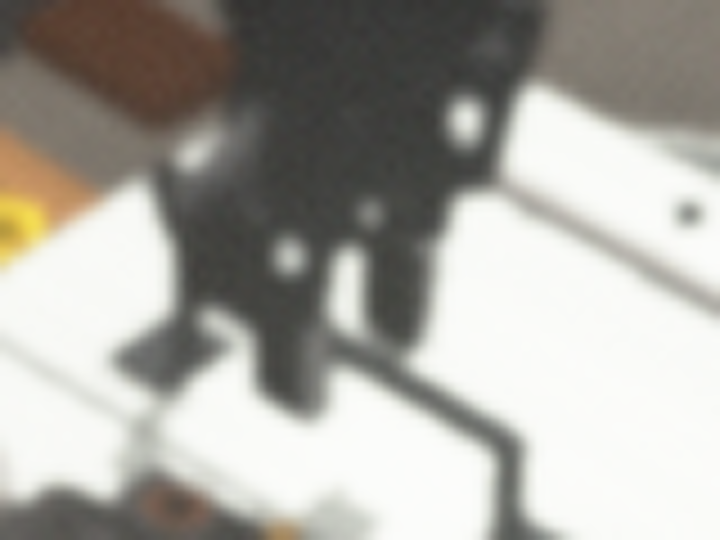

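>>> {"api": "drive_tool", "payload": {"series": [{"travel": [-0.1, 0.1, 0], "turn": [0, 0, 0], "fingers": 2.0}, {"travel": [-0.1, 0.1, 0], "turn": [0, 0, 0], "fingers": 1.2}, {"travel": [-0.1, 0.1, 0], "turn": [0, 0, 0], "fingers": 0.6}, {"travel": [-0.1, 0.1, 0], "turn": [0, 0, 0], "fingers": 0.4}, {"travel": [-0.1, 0.1, 0], "turn": [0, 0, 0], "fingers": 0.4}], "squeeze": 60}}

```text
clock: 18.45
tcp_pos: [0.5434, -0.0182, 0.1794]
eef_rot: [[0.004, 0.998, 0.057], [0.004, 0.057, -0.998], [-1.0, 0.004, -0.004]]
force: [0.2, -0.1, 5.9]
finger_gap: 0.0069
```

>>> {"api": "drive_tool", "payload": {"series": [{"travel": [0, 0, 0], "turn": [0, 0, 0], "fingers": 0.4}, {"travel": [0, 0, 0], "turn": [0, 0, 0], "fingers": 0.4}, {"travel": [0, 0, 0], "turn": [0, 0, 0], "fingers": 0.4}]}}

```text
clock: 18.75
tcp_pos: [0.5434, -0.0182, 0.1794]
eef_rot: [[0.004, 0.998, 0.057], [0.004, 0.057, -0.998], [-1.0, 0.004, -0.004]]
force: [1.1, -0.4, 6.9]
finger_gap: 0.0077
```

```bash
python3 go.py .5414 -.0183 .178 3.2; python3 snap.py side s22 260 170 340 230 9
```

```text
t 18.75 pos [ 0.5434 -0.0182  0.1794] yaw 3.29 F [ 1.1 -0.4  6.9] gap 0.0077 q7 [-22.0, 28.0, 28.0, 107.0, -17.0, 49.0, 18.0]
travel [0.14, -0.21, 0.0] turn [0.09, -0.23, -0.25]
```

View pics/s22.png

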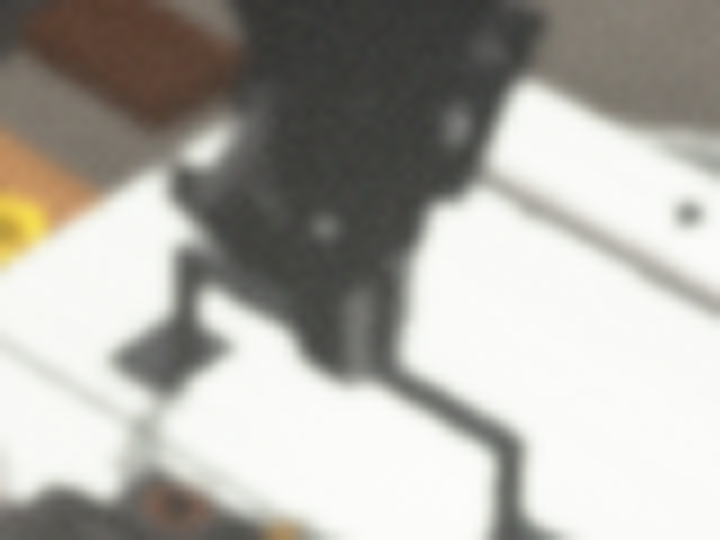

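```bash
cat > arc.py <<'E'
import numpy as np
N=30;A=1.53;T=12.
k=np.arange(N+1)/N; s=10*k**3-15*k**4+6*k**5; s=0.6*s+0.4*(3*k**2-2*k**3)
a=A*s; x=-127*np.cos(a)+40*np.sin(a); z=127*np.sin(a)+40*np.cos(a); t=np.radians(T)*s
for i in range(0,N,5):
    X=np.array([-np.sin(t[i]),-np.cos(t[i])]);Y=np.array([np.cos(t[i]),-np.sin(t[i])])
    print(i//5, [ [round(float(np.dot([x[j]-x[i],z[j]-z[i]],X)/10),2),round(float(np.dot([x[j]-x[i],z[j]-z[i]],Y)/10),2),round(float(-np.degrees(t[j]-t[i])),1)] for j in range(i+1,i+6)], "a_end",round(a[i+5],3),"max step mm",round(133*max(np.diff(a[i:i+6])),1),"end d",np.round([x[i+5]+127,z[i+5]-40],1))
E
python3 arc.py
```

```text
0 [[-0.03, 0.01, -0.0], [-0.13, 0.04, -0.1], [-0.32, 0.1, -0.2], [-0.6, 0.2, -0.4], [-0.98, 0.35, -0.6]] a_end 0.078 max step mm 4.1 end d [3.5 9.8]
1 [[-0.48, 0.2, -0.3], [-1.05, 0.46, -0.7], [-1.7, 0.81, -1.1], [-2.41, 1.24, -1.6], [-3.17, 1.77, -2.1]] a_end 0.351 max step mm 9.2 end d [21.5 41.3]
2 [[-0.8, 0.6, -0.6], [-1.6, 1.31, -1.2], [-2.37, 2.12, -1.9], [-3.1, 3.01, -2.6], [-3.75, 3.98, -3.2]] a_end 0.765 max step mm 11.7 end d [63.1 76.8]
3 [[-0.62, 0.99, -0.7], [-1.15, 2.01, -1.4], [-1.57, 3.05, -2.0], [-1.89, 4.06, -2.7], [-2.12, 5.04, -3.2]] a_end 1.179 max step mm 11.7 end d [115.4  92.6]
4 [[-0.2, 0.9, -0.5], [-0.32, 1.73, -1.0], [-0.38, 2.46, -1.5], [-0.41, 3.09, -1.8], [-0.4, 3.61, -2.1]] a_end 1.452 max step mm 9.2 end d [151.7  90.8]
5 [[0.0, 0.41, -0.2], [0.01, 0.7, -0.4], [0.02, 0.9, -0.5], [0.03, 1.01, -0.6], [0.03, 1.04, -0.6]] a_end 1.53 max step mm 4.1 end d [161.8  88.5]
```

>>> {"api": "drive_tool", "payload": {"series": [{"travel": [-0.03, 0.01, 0], "turn": [0, 0, 0], "fingers": 0.4}, {"travel": [-0.13, 0.04, 0], "turn": [0, 0, -0.1], "fingers": 0.4}, {"travel": [-0.32, 0.1, 0], "turn": [0, 0, -0.2], "fingers": 0.4}, {"travel": [-0.6, 0.2, 0], "turn": [0, 0, -0.4], "fingers": 0.4}, {"travel": [-0.98, 0.35, 0], "turn": [0, 0, -0.6], "fingers": 0.4}]}}

```text
clock: 19.3
tcp_pos: [0.5462, -0.018, 0.188]
eef_rot: [[-0.009, 0.998, 0.057], [0.003, 0.057, -0.998], [-1.0, -0.009, -0.004]]
force: [4.7, -1.1, -9.0]
finger_gap: 0.0071
```

>>> {"api": "drive_tool", "payload": {"series": [{"travel": [-0.48, 0.2, 0], "turn": [0, 0, -0.3], "fingers": 0.4}, {"travel": [-1.05, 0.46, 0], "turn": [0, 0, -0.7], "fingers": 0.4}, {"travel": [-1.7, 0.81, 0], "turn": [0, 0, -1.1], "fingers": 0.4}, {"travel": [-2.41, 1.24, 0], "turn": [0, 0, -1.6], "fingers": 0.4}, {"travel": [-3.17, 1.77, 0], "turn": [0, 0, -2.1], "fingers": 0.4}]}}

```text
clock: 19.8
tcp_pos: [0.5631, -0.017, 0.2198]
eef_rot: [[-0.048, 0.997, 0.057], [0.001, 0.057, -0.998], [-0.999, -0.048, -0.004]]
force: [1.2, -1.3, -9.5]
finger_gap: 0.0067
```

>>> {"api": "drive_tool", "payload": {"series": [{"travel": [-0.8, 0.6, 0], "turn": [0, 0, -0.6], "fingers": 0.4}, {"travel": [-1.6, 1.31, 0], "turn": [0, 0, -1.2], "fingers": 0.4}, {"travel": [-2.37, 2.12, 0], "turn": [0, 0, -1.9], "fingers": 0.4}, {"travel": [-3.1, 3.01, 0], "turn": [0, 0, -2.6], "fingers": 0.4}, {"travel": [-3.75, 3.98, 0], "turn": [0, 0, -3.2], "fingers": 0.4}]}}

```text
clock: 20.3
tcp_pos: [0.6022, -0.0147, 0.2564]
eef_rot: [[-0.109, 0.992, 0.057], [-0.001, 0.057, -0.998], [-0.994, -0.109, -0.006]]
force: [-11.5, 1.1, 8.0]
finger_gap: 0.0066
```

>>> {"api": "drive_tool", "payload": {"series": [{"travel": [-0.62, 0.99, 0], "turn": [0, 0, -0.7], "fingers": 0.4}, {"travel": [-1.15, 2.01, 0], "turn": [0, 0, -1.4], "fingers": 0.4}, {"travel": [-1.57, 3.05, 0], "turn": [0, 0, -2.0], "fingers": 0.4}, {"travel": [-1.89, 4.06, 0], "turn": [0, 0, -2.7], "fingers": 0.4}, {"travel": [-2.12, 5.04, 0], "turn": [0, 0, -3.2], "fingers": 0.4}]}}

```text
clock: 20.8
tcp_pos: [0.6572, -0.0113, 0.2761]
eef_rot: [[-0.155, 0.986, 0.058], [-0.003, 0.058, -0.998], [-0.988, -0.155, -0.006]]
force: [-6.1, 3.5, 24.4]
finger_gap: 0.0062
```

>>> {"api": "drive_tool", "payload": {"series": [{"travel": [-0.27, 0.9, 0], "turn": [0, 0, -0.5], "fingers": 0.4}, {"travel": [-0.47, 1.73, 0], "turn": [0, 0, -1.0], "fingers": 0.4}, {"travel": [-0.6, 2.46, 0], "turn": [0, 0, -1.5], "fingers": 0.4}, {"travel": [-0.7, 3.09, 0], "turn": [0, 0, -1.8], "fingers": 0.4}, {"travel": [-0.72, 3.55, 0], "turn": [0, 0, -2.1], "fingers": 0.4}]}}

```text
clock: 21.3
tcp_pos: [0.6945, -0.0091, 0.276]
eef_rot: [[-0.19, 0.98, 0.058], [-0.006, 0.058, -0.998], [-0.982, -0.19, -0.005]]
force: [1.7, 2.0, 16.0]
finger_gap: 0.005
```

```bash
python3 snap.py side s23 220 100 400 250 4;  python3 go.py .703 -.009 .27 3.2
```

```text
t 21.35 pos [ 0.6958 -0.0077  0.2767] yaw 3.47 F [ 4.6 14.  35. ] gap 0.0044 q7 [-15.0, 43.0, 28.0, 63.0, -17.0, 89.0, 13.0]
travel [0.52, 0.82, 0.17] turn [0.23, -0.37, 10.78]
```

View pics/s23.png

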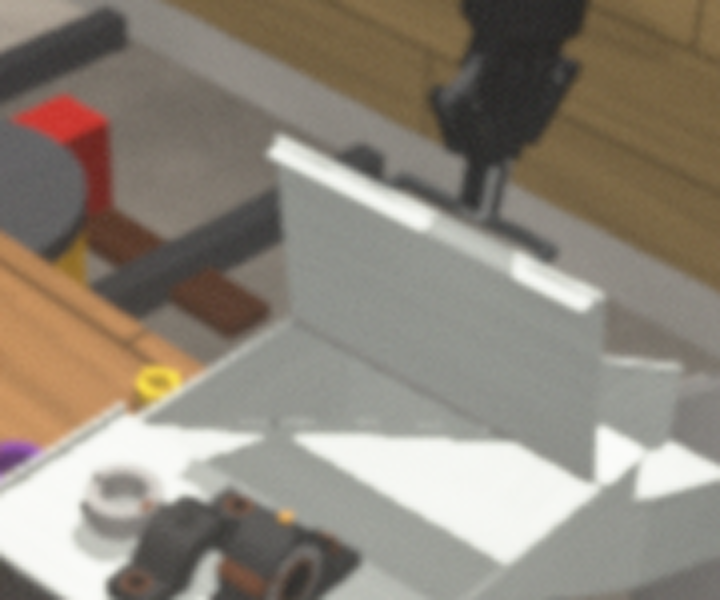

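>>> {"api": "drive_tool", "payload": {"series": [{"travel": [0.3, 0.1, 0], "turn": [0, 0, 0], "fingers": 1.3}, {"travel": [0.7, 0.15, 0], "turn": [0, 0, 0], "fingers": 1.5}, {"travel": [0.8, 0.2, 0], "turn": [0, 0, 0], "fingers": 1.4}]}}

```text
clock: 21.65
tcp_pos: [0.6936, -0.0098, 0.2646]
eef_rot: [[-0.194, 0.979, 0.057], [-0.007, 0.057, -0.998], [-0.981, -0.194, -0.004]]
force: [0.4, -0.0, -0.4]
finger_gap: 0.0139
```

>>> {"api": "drive_tool", "payload": {"series": [{"travel": [0, 0, 0], "turn": [0, 0, 0], "fingers": 0.7}, {"travel": [0, 0, 0], "turn": [0, 0, 0], "fingers": 0.4}], "squeeze": 40}}

```text
clock: 21.85
tcp_pos: [0.6938, -0.0098, 0.2647]
eef_rot: [[-0.193, 0.979, 0.057], [-0.007, 0.057, -0.998], [-0.981, -0.193, -0.004]]
force: [-1.4, 0.5, -3.2]
finger_gap: 0.0079
```

```bash
python3 snap.py side s24 220 90 400 240 4;  python3 go.py .703 -.009 .27 3.2
```

```text
t 21.9 pos [ 0.6938 -0.0098  0.2647] yaw 3.32 F [-1.2  0.1 -4. ] gap 0.008 q7 [-15.0, 43.0, 28.0, 64.0, -17.0, 88.0, 14.0]
travel [-0.7, 0.81, -0.03] turn [0.09, -0.23, 11.15]
```

View pics/s24.png

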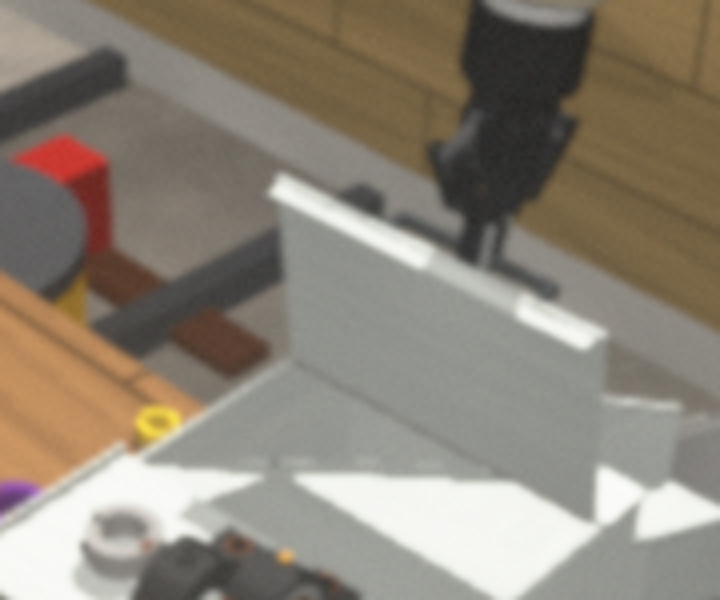

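```bash
cat > ang.py <<'E'
from h import *
import sys
W=cloud(load(sys.argv[1]));x,y,z=W[...,0],W[...,1],W[...,2]
c=np.array([.4395,-.0240]);a=.0563;X=np.array([np.cos(a),np.sin(a)]);Y=np.array([-X[1],X[0]])
u=(x-c[0])*X[0]+(y-c[1])*X[1];v=(x-c[0])*Y[0]+(y-c[1])*Y[1]
m=(z>.165)&(z<.275)&(abs(u-.22)<.03)&(v>-.11)&(v<.11)
A=np.c_[z[m],v[m],np.ones(m.sum())];w=u[m]
for _ in range(3):
    s,*_r=np.linalg.lstsq(A,w,rcond=None);r=w-A@s;k=abs(r)<2.5*r.std();A,w=A[k],w[k]
print("n",len(w),"slope du/dz",s[0],"angle",np.pi/2+np.arctan(s[0]),"du/dv",s[1],"std mm",r.std()*1000,"u at z=.142",s[0]*.142+s[2])
# top edge of plate
m=(abs(v)<.1)&(u>.19)&(u<.26)&(z>.28)&(z<.305);print("edge",m.sum(),u[m].mean(),np.percentile(z[m],95) if m.any() else 0)
m=(abs(abs(v)-.045)<.01)&(u>.245)&(u<.29)&(z>.25)&(z<.3);print("bar",m.sum(),u[m].mean(),z[m].mean())
E
python3 ang.py s24
```

```text
n 2125 slope du/dz -0.11585984750021215 angle 1.45545075859985 du/dv -0.005869412185288608 std mm 1.535076105466612 u at z=.142 0.22692434047223345
edge 538 0.20994820192168823 0.2970986537378315
bar 52 0.2534273501706506 0.2751603106093311
```

>>> {"api": "drive_tool", "payload": {"series": [{"travel": [0, 0.12, 0], "turn": [0, 0, 0], "fingers": 0.4}, {"travel": [0, 0.36, 0], "turn": [0, 0, 0], "fingers": 0.4}, {"travel": [0.01, 0.64, 0], "turn": [0, 0, 0], "fingers": 0.4}, {"travel": [0.02, 0.88, 0], "turn": [0, 0, 0], "fingers": 0.4}, {"travel": [0.03, 1.0, 0], "turn": [0, 0, 0], "fingers": 0.4}]}}

```text
clock: 22.4
tcp_pos: [0.7041, -0.0091, 0.2625]
eef_rot: [[-0.192, 0.98, 0.057], [-0.007, 0.057, -0.998], [-0.981, -0.192, -0.004]]
force: [-3.9, -1.0, -9.6]
finger_gap: 0.0085
```

>>> {"api": "drive_tool", "payload": {"series": [{"travel": [0, 0, 0], "turn": [0, 0, 0], "fingers": 0.4}, {"travel": [0, 0, 0], "turn": [0, 0, 0], "fingers": 0.4}, {"travel": [0, 0, 0], "turn": [0, 0, 0], "fingers": 0.4}]}}

```text
clock: 22.7
tcp_pos: [0.7038, -0.0091, 0.2627]
eef_rot: [[-0.192, 0.98, 0.057], [-0.007, 0.057, -0.998], [-0.981, -0.192, -0.004]]
force: [-3.2, 0.3, -12.2]
finger_gap: 0.0083
```

```bash
python3 snap.py side s25 220 90 400 240 4; python3 ang.py s25; python3 snap.py side s26 220 90 400 240 4; python3 ang.py s26; python3 go.py .703 -.009 .27 3.2
```

```text
n 2285 slope du/dz -0.0392845066546385 angle 1.531532010347274 du/dv -0.006100208590727657 std mm 1.6910614821984802 u at z=.142 0.2271602392968969
edge 499 0.22049334975540621 0.2980887753730119
bar 51 0.263196821763678 0.2726725859648184
n 2273 slope du/dz -0.03932701857248434 angle 1.5314895640066104 du/dv -0.006116031480875445 std mm 1.600939519172252 u at z=.142 0.2270524587790295
edge 498 0.22049258883895032 0.29763338590756155
bar 50 0.2632558218229205 0.2728721717165894
t 22.8 pos [ 0.7038 -0.0091  0.2627] yaw 3.33 F [ -4.1  -1.  -12. ] gap 0.0081 q7 [-15.0, 44.0, 28.0, 62.0, -17.0, 89.0, 13.0]
travel [-0.71, -0.21, -0.02] turn [0.1, -0.23, 11.1]
```

View pics/s25.png

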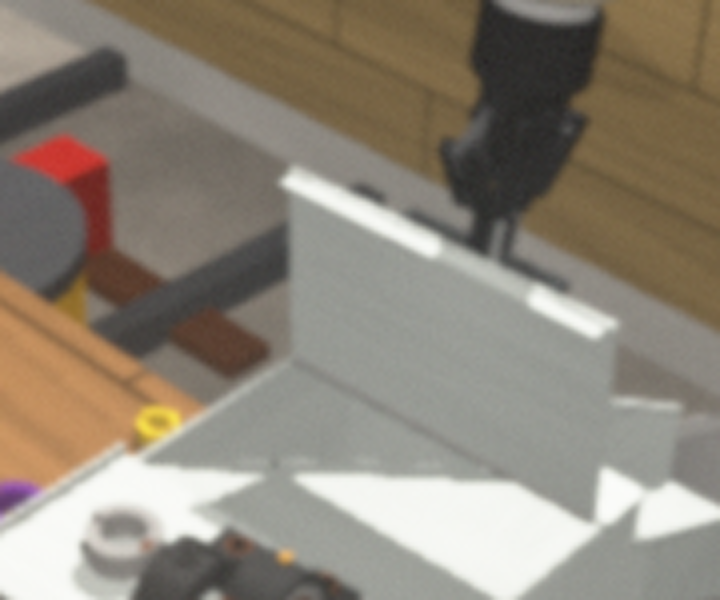

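>>> {"api": "drive_tool", "payload": {"series": [{"travel": [0.08, 0.01, 0], "turn": [0, 0, 0], "fingers": 0.4}, {"travel": [0.15, 0.02, 0], "turn": [0, 0, 0], "fingers": 0.4}, {"travel": [0.15, 0.02, 0], "turn": [0, 0, 0], "fingers": 0.4}, {"travel": [0.15, 0.02, 0], "turn": [0, 0, 0], "fingers": 0.4}], "squeeze": 50}}

```text
clock: 23.2
tcp_pos: [0.7044, -0.0091, 0.2624]
eef_rot: [[-0.19, 0.98, 0.058], [-0.007, 0.057, -0.998], [-0.982, -0.19, -0.004]]
force: [-2.5, 0.7, -2.3]
finger_gap: 0.0077
```

```bash
python3 snap.py side s27 180 90 420 270 3; python3 ang.py s27; python3 snap.py top t27 60 60 500 320 1; python3 chk.py s27; python3 go.py .703 -.009 .27 3.2
```

```text
n 2283 slope du/dz -0.03389246141274196 angle 1.53691683385671 du/dv -0.005136619049257246 std mm 1.619257809053639 u at z=.142 0.22710939379388667
edge 488 0.22070457872591395 0.29717886901921253
bar 56 0.26405249977154466 0.27249036236577834
pillow 930 [  3.4 -57.8] [129.2  39.4] 2.9 zmax 0.207
cap 1300 [ 6.1 14. ] [126.9  50.1] 4.5 zmax 0.693
collar 2125 [-3.9 68.1] [ 55.7 130. ] 89.5 zmax 0.71
bar u,v,z 0.10163116294644739 0.010072336294405767 0.6570605414497522 481
t 23.3 pos [ 0.7044 -0.0091  0.2624] yaw 3.34 F [-1.8  1.3 -1.1] gap 0.0076 q7 [-15.0, 44.0, 28.0, 62.0, -17.0, 89.0, 13.0]
travel [-0.72, -0.28, -0.03] turn [0.12, -0.22, 10.94]
```

View pics/s27.png

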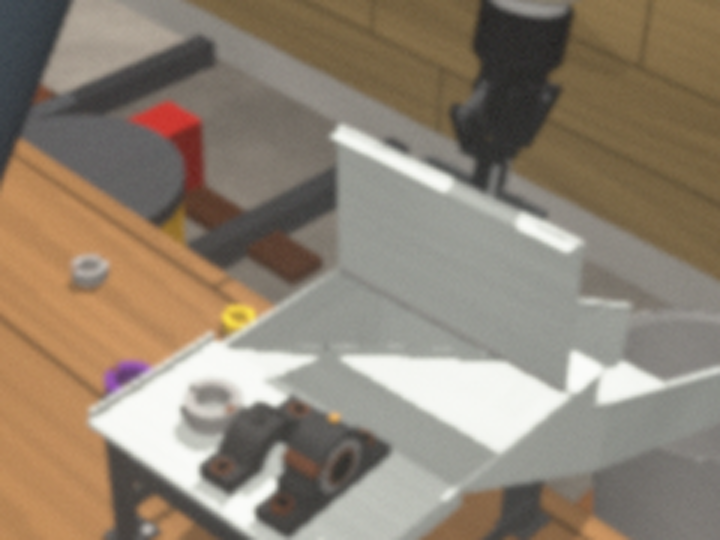

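View pics/t27.png

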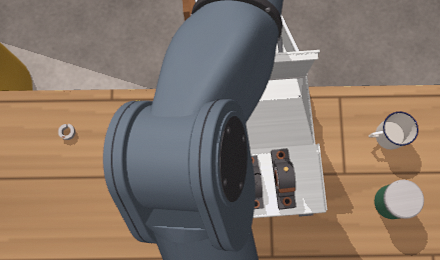

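>>> {"api": "drive_tool", "payload": {"series": [{"travel": [0, -0.04, 0], "turn": [0, 0, 0], "fingers": 0.4}, {"travel": [0, -0.07, 0], "turn": [0, 0, 0], "fingers": 0.4}, {"travel": [0, -0.07, 0], "turn": [0, 0, 0], "fingers": 0.4}, {"travel": [0, -0.07, 0], "turn": [0, 0, 0], "fingers": 0.4}, {"travel": [0, -0.07, 0], "turn": [0, 0, 0], "fingers": 0.4}]}}

```text
clock: 23.8
tcp_pos: [0.7038, -0.0092, 0.2625]
eef_rot: [[-0.19, 0.98, 0.058], [-0.007, 0.057, -0.998], [-0.982, -0.19, -0.004]]
force: [1.1, 1.9, 5.7]
finger_gap: 0.0078
```

```bash
for i in 1 2 3; do python3 snap.py side e$i 180 90 420 270 3; python3 ang.py e$i|head -1; done; python3 go.py .703 -.009 .27 3.2
```

```text
n 2281 slope du/dz -0.03754314872647789 angle 1.533270802039094 du/dv -0.006589104893791109 std mm 1.6335929127494853 u at z=.142 0.22705421442081675
n 2294 slope du/dz -0.03826014490525782 angle 1.5325548344032571 du/dv -0.005979257026064888 std mm 1.6119670595472975 u at z=.142 0.22698353354199782
n 2284 slope du/dz -0.038005091431853315 angle 1.5328095175414118 du/dv -0.005862203827072199 std mm 1.6530937190548105 u at z=.142 0.22704353657364718
t 23.95 pos [ 0.7037 -0.0092  0.2625] yaw 3.34 F [0.8 2.3 6.4] gap 0.0079 q7 [-15.0, 44.0, 28.0, 62.0, -17.0, 88.0, 13.0]
travel [-0.72, -0.21, -0.03] turn [0.11, -0.22, 10.95]
```

Steady at 1.533 rad with low forces and the bar gripped; handing in.

```bash
python3 -c "
from cell import manip
print(manip.close_job())"
```

```text
the job is handed in; nothing more can be done
None
```

I placed the cap and collar in a row beside the pillow block, swung the hatch up to its balance point, and handed in at about 24 s of the 72 s allowed, still gripping the bar.

**Parts on the sill:** With the hatch shut, I set down and released the cap and the large silver collar. In sill coordinates the last clear overhead check put them, along x and y, at:

| Part | x (mm) | y (mm) | Yaw |
|---|---|---|---|
| Pillow block | 4.7 | -55.5 | 2.5° |
| Cap | 1.5 | 9.1 | 2.2° |
| Collar | 1.0 | 69 | not measured |

The pillow block had not moved at that check. After the hatch was raised, the side picture still showed all three in the row. The arm hid part of the overhead view by then, and a depth reading from the side camera was too contaminated to confirm the cap and collar positions again. I never touched the cup or the tin.

**Hatch:** The last three depth fits read 1.532–1.533 rad against the target of 1.53. The hatch was steady, about 6 N was acting on the tool, and the finger gap of 7.9 mm is the reading I get on the 10 mm bar.

**What went wrong along the way:**
- **Collar grasp:** the first close missed because the fingertips sat higher than I assumed. The second, lower grasp held.
- **Hatch grip:** at about 1.45 rad the bar had slid towards the fingertips and the force reached roughly 38 N. I kept the fingers around the bar, opened them to about 14 mm for about 0.3 s, lowered the tool about 12 mm and gripped again. The hatch did not fall, but the swing paused there.

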